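# Feed a die block with one turn of the handwheel

## Task

Set the aluminium die block down flat in the feeder's open loading bay, its long side along the lane, and let go. Then take the upright handle and turn the handwheel clockwise (seen from above) through exactly one revolution, so that the pusher shoves the block under the clear cover and comes all the way back, and let go with the wheel home again, without starting a second stroke. Follow the wheel gently by feel, because the sprung handle must never be forced far along its crank arm; leave the other things on the worktop alone.

Things in the scene. Friction and masses are not known exactly. Their poses are not given: they have to be found in the camera images.
- block_center (a point): Centre (half-way up) of the loose aluminium die block, 44 x 60 x 28 mm plus small pins up to 6 mm on its top. Block axes: x across its 44 mm width, y along its 60 mm length, z up. It starts on the worktop in front of the feeder.
- bay (a point): Where the block's centre belongs when loaded. Axes: y along the lane (-y is the feed direction), x across, z up. Lane floor 14 mm below this point, 12 mm above the worktop. Rails 5 mm high, 7 mm thick, 49 mm apart inside. With the wheel home the pusher's nose (40 wide, 22 high) is 37 mm towards +y and the covered station begins 37 mm towards -y: 7 mm of room at each end of the block.
- station (a point): Where the block's centre stands after the stroke, 73 mm from the bay towards -y, same axes. Clear roof (top 55 mm above the worktop), walls 50 mm apart, no way in from above: only the pusher is to move the block there. A low bar 40 mm beyond this point closes the end.
- feeder: The grey bed, 12 mm thick; same axes as the bay. Origin on the worktop, 115 mm from the bay towards +y. On it stands the wheel head (steel flywheel, 112 mm diameter, top 58 mm above the worktop), clamped at another spot and angle each time: its vertical axis lies within 32 mm in x and 12 mm in y of this origin, not reported; find it by feel.
- handle (a point): Middle of the upright black round handle: 22 mm diameter, 44 mm high, 90 mm above the worktop, crank arm 26 mm below this point. It spins freely on its pin, so its orientation means nothing. It circles the wheel's axis at an adjustable throw, clamped somewhere from 38 to 52 mm; at home it lies within 0.8 rad of the feeder's +y as seen from the axis. Turning takes up to about 15 N sideways on the handle.
- crank (a joint): Angle of the handwheel, rad: 0 at the start (home), grows clockwise seen from above, 6.283 after one revolution. A cam drives the pusher: out 80 mm at half a revolution, home at a full one, out again if turned further. Its return spring resists in the first half and helps in the second; friction holds the wheel where it is left.
- handle_give (a joint): How far the handle is pushed along the crank arm against its springs, m: 0 relaxed, positive outward from the axis, 4 N per mm either way. More than 3 mm (12 N) either way is too much.
- weight: Steel calibration weight, 30 mm diameter, 45 mm high, bystander; origin under its foot.
- vial: White vial, 22 mm diameter, 52 mm high, bystander; origin under its foot.
- tape: Roll of tape lying flat, 69 mm diameter, 19 mm high, bystander; origin under it.
Things that resemble listed ones, but are neither listed nor needed, are in the scene too. Of the things that look like the part that bears block_center, take the one that is nearest to the robot's base at the start.

How it is judged:
By the outcome, as a careful person would: the job done as asked, in the order asked, and still so for the second after the job is handed in, with the robot touching nothing.
It also fails if it takes over 70 s, if anything falls off the work surface, if the arm or the gripper's body presses on something with over 40 N, if the wrist force passes 120 N, or if a joint passes its speed limit or range.

## Robot

A 7-joint arm with a two-finger parallel gripper is mounted at the origin on a cart in front of the work surface, level with it; the furniture and walls round the work are solid. World frame = base frame: x ahead of the robot, y to its left, z up, the work surface at z = 0. Lengths are in m, angles in degrees, forces in N, time in s.
With the tool pointing down it reaches from about 0.425 to 0.875 m from the base axis. Payload 4.7 kg.
Tool frame: the origin (TCP) lies midway between the tips of the shut fingers; the grasp point (between the pads) lies 19 mm behind it (env.grip_depth is the distance from the TCP to the grasp point, in m); z points along the fingers, y is the line along which they close (so a half turn about z gives the same grasp; the last joint's range is limited). The gripper opens to 87 mm and grips with 3 to 60 N. Pads are 19 mm wide; open, the fingers measure 117 mm over their backs; the gripper's body (75 mm by 190 mm) begins 51 mm behind the grasp point.
Start: joints at [75.693, 18.392, -4.016, 83.108, 1.295, 78.541, -3.26], TCP at [0.169, -0.628, 0.223] pointing down, gripper open.
Joint ranges: [-163.93, 163.93], [-17.29, 119.83], [-79.2, 71.16], [3.27, 140.29], [-89.18, 269.18], [5.43, 117.66], [-154.24, 154.24]. Speed limits (degrees/s): [147.25, 147.25, 180, 180, 180, 180, 180].

## Interface

Orientations are given as [roll, pitch, yaw] about the fixed x, y, z axes, in that order (R = Rz(yaw) Ry(pitch) Rx(roll)).
In Python, from cell import get_obs, optics, env, nets gives the robot as it stands.
- The arm moves only by the shell command python3 -m creep 'ROWS' [FORCE]. ROWS is JSON, a list of rows, each an object of numbers: "wx", "wy", "wz": the turn, a rotation vector about the tool's x, y, z in degrees; "tx", "ty", "tz": the shift along the tool's x, y, z in mm; "gripper": the opening, from -1 (shut) to 1 (fully open). A call has 1 to 5 rows; each row is the pose to reach, as a shift and turn from the pose commanded when the call began, along the tool's axes at that moment; what a row does not reach only later rows make up. A row lasts 1/12 s, in which the tool goes at most 41.7 mm and 7.16 degrees, less where a joint would pass 70% of its speed; a pose out of reach is approached as far as the arm can. A call with a gripper value outside its range is refused whole. The fingers move at their own pace and stop on an object; FORCE is the grip in N (left out, the last holds). Time passes only in rows, so rows that repeat a pose let the fingers close. It gives the time, the measured TCP pose, the force, the opening and the grip force at its end, in the units of the state.
- get_obs(): the state, without advancing time (a new reading comes with each control period).
- optics.read_camera(name): name is "scene" or "side" or "wrist"; returns (picture, depth): 420x560x3 uint8, red, green, blue; 420x560 float32, m along the optical axis (not along the pixel's ray), 0 where there is no reading.
- optics.camera_info(name): a dict with "fovy" (degrees; the focal length in pixels is half the picture's height over the tangent of half this angle, whatever the lens; pixels are square), "cx", "cy" (the principal point, pixels), "R" (3x3) and "t" (3): a world point X has camera coordinates R X + t; the wrist camera has in their place "tool_from_camera" (4x4, takes a point from camera to tool coordinates, whose origin is the TCP and whose axes are the flange's). Camera axes: x right, y down, z forward; pixel columns grow to the right and rows downward; lengths in m; the calibration is good to about 2 mm. The wrist camera is an equidistant fisheye: a pixel r from the principal point sees the ray r / f radians off the axis. A picture is of the moment at which its call begins: read the wrist's pose just before it. camera_info takes no time and is no camera call.
- env.sign_off(): hands the job in; it is judged then, once.
Trained networks look in the newest picture that a camera, given by its name, has taken for a name from the list of things; names that differ only in an ending like _2 or _b are one class to them, and where a whole thing is asked for, a point or a joint stands for the part that bears it (a point fixed in the world has none). Each returns a list of dicts, best first, with "confidence" (0 to 1); they miss things now and then, are a little off and sometimes report something else, mostly with a low value. They report only what shows in the picture. A call takes as long as a camera call. They do not tell look-alikes from the thing itself.
- nets.look_for(query, camera): "point" ([x, y, z] in m, in world coordinates, good to about 4 mm: the middle of the surface that is visible of it).
- nets.place_of(query, camera): "point" ([x, y, z] in m, in world coordinates, good to about 4 mm: a listed point, or the origin of a listed thing).
The state is a dict: "time_s": time; "qpos": joint angles; "joint_velocities": joint speeds; "effort": joint torques, N m; "tool_pos": TCP position; "tool_rot": TCP orientation; "force": force on the tool from outside, world axes, zero at the start; "wrist_torque": the same for the moment, N m; "grip_width": finger opening in m; "grasp_force": force on a finger pad.
Only numpy, scipy, OpenCV 4.12 (cv2) and the standard library are available. Lean on these libraries where they do the work, as an engineer would, in place of code of your own. Each camera call takes 0.05 s, during which the arm holds its last target. There are 200 camera calls.

## Working session

There is one attempt and no reset: what is moved stays moved. The work goes in short steps, Python scripts to look and compute and a shell command to move; the robot and the scene stay as the last step left them, time stands still between calls to the robot, and variables do not carry over. Pictures are saved under pics/ and viewed, at most 10 in all, crops included, and the job is handed in when it is done.

```bash
ls; mkdir -p pics; cat > h.py <<'E'
import numpy as np,cv2
from cell import get_obs,optics,env,nets
from scipy.spatial.transform import Rotation as Ro
def cam(n):
    p,d=optics.read_camera(n); return p,d,optics.camera_info(n)
def world(n,d,ci,u,v,z=None):
    f=d.shape[0]/2/np.tan(np.radians(ci['fovy'])/2)
    r=np.array([(u-ci['cx'])/f,(v-ci['cy'])/f,1.])
    R=np.array(ci['R']);t=np.array(ci['t'])
    return R.T@(r*d[int(v),int(u)]-t)
E
python3 - <<'E'
from h import *
for n in('scene','side'):
    p,d,ci=cam(n); cv2.imwrite(f'pics/{n}0.png',p[:,:,::-1]); np.savez(f'{n}0.npz',p=p,d=d)
    for q in('block_center','bay','station','handle','feeder','weight','vial','tape'):
        print(n,q,[(np.round(r['point'],3).tolist(),round(r['confidence'],2)) for r in nets.place_of(q,n)])
o=get_obs();print(o['time_s'],o['tool_pos'],o['tool_rot'],o['force'],o['grip_width'])
E
```

```text
pics
scene block_center [([0.537, -0.514, 0.013], 0.6), ([0.376, -0.298, 0.015], 0.56)]
scene bay [([0.548, -0.269, 0.027], 0.83)]
scene station [([0.561, -0.346, 0.027], 0.86)]
scene handle [([0.568, -0.102, 0.088], 0.78), ([0.704, -0.123, -0.005], 0.17)]
scene feeder []
scene weight [([0.388, -0.1, 0.005], 0.86)]
scene vial [([0.701, -0.123, -0.002], 0.77)]
scene tape [([0.685, 0.016, 0.003], 0.86)]
side block_center [([0.378, -0.295, 0.018], 0.97), ([0.533, -0.518, 0.014], 0.87)]
side bay [([0.544, -0.272, 0.024], 0.9)]
side station [([0.557, -0.344, 0.026], 0.83)]
side handle [([0.564, -0.102, 0.088], 0.58)]
side feeder [([0.531, -0.158, -0.0], 0.64)]
side weight [([0.386, -0.099, -0.0], 0.48)]
side vial [([0.702, -0.119, 0.003], 0.62)]
side tape [([0.689, 0.015, -0.004], 0.62)]
0.9 [ 0.1694751  -0.62753011  0.22260641] [1.79994183e+02 2.41555122e-03 1.51169445e+01] [-1.81162629 -0.43186149  0.55792846] 0.08717039933758267
```

View pics/scene0.png

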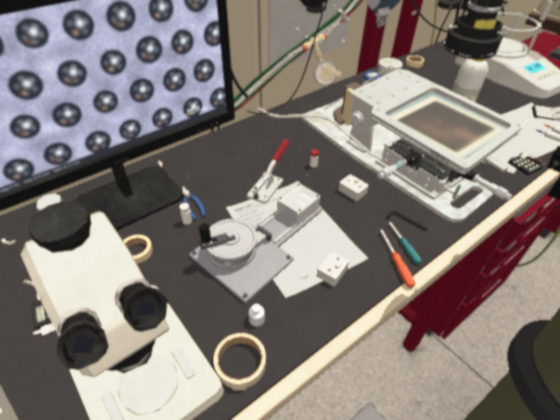

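View pics/side0.png

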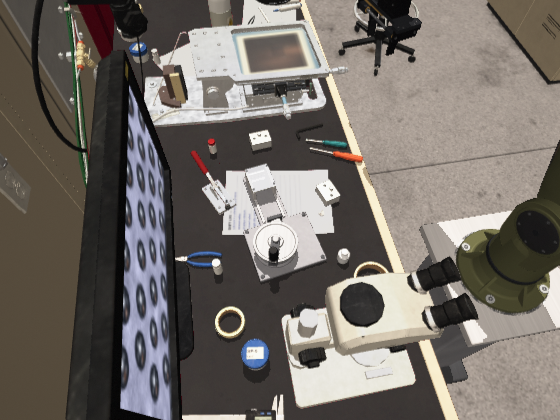

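The scene picture shows two die-block look-alikes, at scene (333,268) / side (327,190) and scene (352,187) / side (260,139). The first is about 0.48 m from the base and the second about 0.74 m, so I choose the first. The handle is at scene (205,233), the flywheel at (230,242) and the clear cover at (297,205). I'll check the choice and the geometry in a top-down reprojection.

```bash
cat > top.py <<'E'
from h import *
def cloud(n,p,d,ci):
    f=d.shape[0]/2/np.tan(np.radians(ci['fovy'])/2)
    v,u=np.mgrid[0:d.shape[0],0:d.shape[1]]
    c=np.stack([(u-ci['cx'])/f*d,(v-ci['cy'])/f*d,d],-1)
    X=(c-np.array(ci['t']))@np.array(ci['R'])
    m=d>0; return X[m],p[m]
E
python3 - <<'E'
from top import *
H={}
for n in('scene','side'):
    z=np.load(n+'0.npz'); X,c=cloud(n,z['p'],z['d'],optics.camera_info(n))
    H[n]=(X,c)
    # block
    m=(abs(X[:,0]-.377)<.05)&(abs(X[:,1]+.296)<.05)&(X[:,2]>.02)&(X[:,2]<.045)
    P=X[m]; t=P[(P[:,2]>.022)]
    print(n,len(t),np.round(np.percentile(t[:,2],[5,50,95]),4),cv2.minAreaRect((t[:,:2]*1000).astype(np.float32)))
    # table height
    m=(abs(X[:,0]-.5)<.25)&(abs(X[:,1]+.2)<.3)&(abs(X[:,2])<.006);print('table',np.median(X[m][:,2]))
    # handle
    m=(abs(X[:,0]-.566)<.03)&(abs(X[:,1]+.102)<.03)&(X[:,2]>.08)&(X[:,2]<.13);print('handle',m.sum(),X[m].mean(0),X[m].min(0),X[m].max(0))
    m=(abs(X[:,0]-.55)<.1)&(abs(X[:,1]+.15)<.1)&(abs(X[:,2]-.058)<.006);print('wheel',m.sum(),X[m].mean(0),X[m].min(0),X[m].max(0))
    m=(abs(X[:,0]-.55)<.12)&(X[:,1]>-.28)&(X[:,1]<-.03)&(abs(X[:,2]-.012)<.004);print('bed',m.sum(),cv2.minAreaRect((X[m][:,:2]*1000).astype(np.float32)))
    # tall things
    m=(X[:,0]>.2)&(X[:,0]<.8)&(X[:,1]>-.6)&(X[:,1]<.3)&(X[:,2]>.13)
    T=X[m]
    for y0 in np.arange(-.6,.3,.05):
        s=T[(T[:,1]>=y0)&(T[:,1]<y0+.05)]
        if len(s)>5: print(n,'tall y',round(y0,2),len(s),np.round(s.min(0),2),np.round(s.max(0),2))
# top down image from side
im=np.zeros((600,800,3),np.uint8)
X=np.vstack([H['scene'][0],H['side'][0]]);C=np.vstack([H['scene'][1],H['side'][1]])
k=np.argsort(X[:,2]);X=X[k];C=C[k]
i=((0.72-X[:,0])*1400).astype(int);j=((0.0-X[:,1])*1400+140).astype(int)
m=(i>1)&(i<598)&(j>1)&(j<798)&(X[:,2]<.13)
for a in(0,1,2):
  for b in (0,1,2): im[i[m]+a-1,j[m]+b-1]=C[m][:,::-1]
cv2.imwrite('pics/top.png',im)
E
```

```text
scene 508 [0.024  0.0263 0.0287] ((379.4117431640625, -293.12646484375), (45.68242263793945, 61.196937561035156), 16.111791610717773)
table -0.0015288043361702274
handle 165 [ 0.55999898 -0.10001696  0.1004124 ] [ 0.55345517 -0.11270382  0.08068349] [ 0.57467191 -0.09128799  0.1122663 ]
wheel 922 [ 0.54711082 -0.14576345  0.05585827] [ 0.49462751 -0.20670291  0.05200166] [ 0.60673936 -0.08542494  0.06398545]
bed 2802 ((530.9750366210938, -185.20208740234375), (178.69760131835938, 201.97457885742188), 9.358383178710938)
scene tall y -0.6 1076 [ 0.32 -0.6   0.16] [ 0.8  -0.55  0.39]
scene tall y -0.55 43 [ 0.78 -0.55  0.38] [ 0.8  -0.54  0.39]
scene tall y -0.35 1388 [ 0.77 -0.32  0.17] [ 0.79 -0.3   0.44]
scene tall y -0.3 2672 [ 0.77 -0.3   0.17] [ 0.79 -0.25  0.44]
scene tall y -0.25 3017 [ 0.77 -0.25  0.17] [ 0.79 -0.2   0.45]
scene tall y -0.2 3423 [ 0.77 -0.2   0.17] [ 0.79 -0.15  0.46]
scene tall y -0.15 3912 [ 0.77 -0.15  0.17] [ 0.79 -0.1   0.47]
scene tall y -0.1 4468 [ 0.77 -0.1   0.17] [ 0.79 -0.05  0.48]
scene tall y -0.05 5112 [ 0.77 -0.05  0.17] [ 0.79 -0.    0.49]
scene
[... 880 characters left out ...]
0.35 978 [ 0.77 -0.32  0.17] [ 0.8  -0.3   0.51]
side tall y -0.3 1231 [ 0.77 -0.3   0.17] [ 0.8  -0.25  0.51]
side tall y -0.25 1395 [ 0.77 -0.25  0.17] [ 0.8  -0.2   0.51]
side tall y -0.2 1546 [ 0.77 -0.2   0.17] [ 0.8  -0.15  0.51]
side tall y -0.15 1751 [ 0.77 -0.15  0.17] [ 0.8  -0.1   0.51]
side tall y -0.1 1961 [ 0.77 -0.1   0.17] [ 0.8  -0.05  0.51]
side tall y -0.05 2245 [ 0.77 -0.05  0.17] [ 0.8  -0.    0.51]
side tall y 0.0 2557 [0.77 0.   0.17] [0.8  0.05 0.51]
side tall y 0.05 5186 [0.29 0.05 0.17] [0.8  0.1  0.51]
side tall y 0.1 9135 [0.29 0.1  0.17] [0.8  0.15 0.51]
side tall y 0.15 7801 [0.29 0.15 0.17] [0.8  0.2  0.51]
side tall y 0.2 2215 [0.77 0.2  0.17] [0.8  0.23 0.51]
```

View pics/top.png

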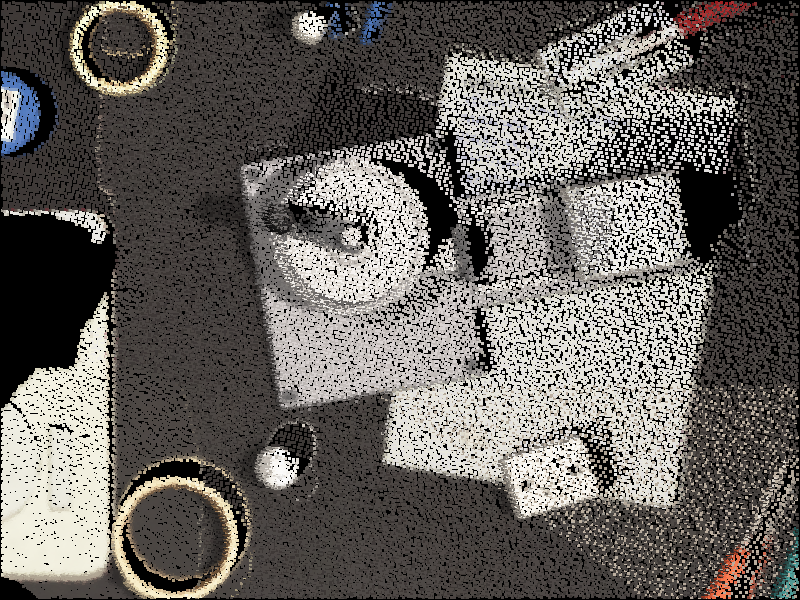

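The reprojection shows the chosen block at top-view (552,475), i.e. about (0.379, -0.292), yaw 16°, top at 28 mm. The flywheel is near (352,230), the handle at (280,215), and the lane lies between (470,240) and the cover at (630,225). Next I'll approach above the block.

```bash
cat > to.py <<'E'
import sys
from h import *
def to(x,y,z,yaw,say=True):
    o=get_obs();R=Ro.from_euler('xyz',o['tool_rot'],degrees=True)
    T=Ro.from_euler('xyz',[180,0,yaw],degrees=True)
    t=R.inv().apply(np.array([x,y,z])-o['tool_pos'])*1000
    w=(R.inv()*T).as_rotvec(degrees=True)
    print('t',np.round(t,1),'w',np.round(w,1),'time',o['time_s'])
if __name__=='__main__': to(*map(float,sys.argv[1:5]))
E
python3 to.py .379 -.292 .16 106
python3 -c "
from h import *
c=optics.camera_info('wrist');print(c)"
```

```text
t [ 289.8 -269.3   62.6] w [  0.    0.  -90.9] time 0.9
{'fovy': 65.70646984690485, 'cx': 283.7492741552917, 'cy': 209.97896164559202, 'tool_from_camera': array([[-1.11990914e-03, -9.54378516e-01, -2.98597377e-01,
         8.20693107e-02],
       [ 9.99998940e-01, -1.34654665e-03,  5.53277592e-04,
         3.27815572e-04],
       [-9.30111545e-04, -2.98596441e-01,  9.54379013e-01,
        -1.62633064e-01],
       [ 0.00000000e+00,  0.00000000e+00,  0.00000000e+00,
         1.00000000e+00]])}
```

```bash
python3 -m creep '[{"tx":145,"ty":-135,"tz":0,"wz":-35},{"tx":145,"ty":-135,"tz":0,"wz":-35},{"tx":145,"ty":-135,"tz":0,"wz":-35},{"tx":145,"ty":-135,"tz":0,"wz":-35},{"tx":145,"ty":-135,"tz":0,"wz":-35}]'; python3 to.py .379 -.292 .16 106
```

```text
t [ 289.8 -269.3   62.6] w [  0.    0.  -90.9] time 0.9validation failed for argument at $[0]...
```

```bash
python3 -m creep '[{"wx":0,"wy":0,"wz":-35,"tx":145,"ty":-135,"tz":0,"gripper":1},{"wx":0,"wy":0,"wz":-35,"tx":145,"ty":-135,"tz":0,"gripper":1},{"wx":0,"wy":0,"wz":-35,"tx":145,"ty":-135,"tz":0,"gripper":1},{"wx":0,"wy":0,"wz":-35,"tx":145,"ty":-135,"tz":0,"gripper":1},{"wx":0,"wy":0,"wz":-35,"tx":145,"ty":-135,"tz":0,"gripper":1}]'; python3 to.py .379 -.292 .16 106
```

```text
time_s: 1.32
tool_pos: [0.2765, -0.4561, 0.2228]
tool_rot: [180.0, -0.0, 50.6]
force: [0.6, -0.0, 0.1]
grip_width: 0.0872
grasp_force: 0.0
t [191.9 -24.9  62.9] w [  0.   -0.  -55.4] time 1.3167
```

```bash
python3 -m creep '[{"wx":0,"wy":0,"wz":-7,"tx":38,"ty":-5,"tz":12,"gripper":1},{"wx":0,"wy":0,"wz":-14,"tx":76,"ty":-10,"tz":24,"gripper":1},{"wx":0,"wy":0,"wz":-21,"tx":114,"ty":-15,"tz":36,"gripper":1},{"wx":0,"wy":0,"wz":-28,"tx":152,"ty":-20,"tz":48,"gripper":1},{"wx":0,"wy":0,"wz":-35,"tx":191,"ty":-25,"tz":62,"gripper":1}]'; python3 -m creep '[{"wx":0,"wy":0,"wz":-20,"tx":0,"ty":0,"tz":0,"gripper":1},{"wx":0,"wy":0,"wz":-20,"tx":0,"ty":0,"tz":0,"gripper":1},{"wx":0,"wy":0,"wz":-20,"tx":0,"ty":0,"tz":0,"gripper":1},{"wx":0,"wy":0,"wz":-20,"tx":0,"ty":0,"tz":0,"gripper":1}]'
cat >> top.py <<'E'
def wcloud():
    o=get_obs(); p,d=optics.read_camera('wrist'); ci=optics.camera_info('wrist')
    f=d.shape[0]/2/np.tan(np.radians(ci['fovy'])/2)
    v,u=np.mgrid[0:d.shape[0],0:d.shape[1]]
    a=u-ci['cx'];b=v-ci['cy'];r=np.hypot(a,b)+1e-9;th=r/f
    s=np.tan(th)/r
    c=np.stack([a*s*d,b*s*d,d],-1)
    M=ci['tool_from_camera'];R=Ro.from_euler('xyz',o['tool_rot'],degrees=True).as_matrix()
    X=(c@M[:3,:3].T+M[:3,3])@R.T+o['tool_pos']
    X[d<=0]=np.nan
    return X,p,d
E
python3 - <<'E'
from top import *
X,p,d=wcloud(); cv2.imwrite('pics/w1.png',p[:,:,::-1])
np.savez('w1.npz',X=X,p=p)
m=(abs(X[...,0]-.379)<.06)&(abs(X[...,1]+.292)<.06)&(X[...,2]>.022)&(X[...,2]<.045)
t=X[m];print(len(t),np.percentile(t[:,2],[5,50,95]),cv2.minAreaRect((t[:,:2]*1000).astype(np.float32)))
o=get_obs();print(o['tool_pos'],o['tool_rot'],o['time_s'])
E
```

```text
time_s: 1.73
tool_pos: [0.3783, -0.2956, 0.1607]
tool_rot: [179.9, 0.1, 85.4]
force: [0.6, -0.7, -0.7]
grip_width: 0.0871
grasp_force: 0.0
time_s: 2.07
tool_pos: [0.3777, -0.2967, 0.1607]
tool_rot: [-180.0, 0.0, 105.3]
force: [0.7, 0.4, 0.6]
grip_width: 0.0872
grasp_force: 0.0
2828 [0.02717771 0.02851232 0.02996454] ((379.21234130859375, -294.0299072265625), (44.46384811401367, 59.53841781616211), 16.50914764404297)
[ 0.37758514 -0.29681568  0.16071975] [1.79995785e+02 2.12756376e-02 1.05006099e+02] 2.1167
```

View pics/w1.png

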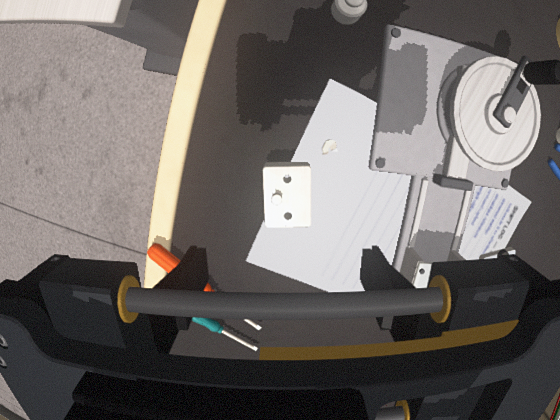

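The wrist picture shows the chosen block (three pins) at (287,195), the other candidate out of view, and the screwdrivers at (200,300) clear of the finger paths. The block measures 44.5 x 59.5 mm with its top at 28 mm, which matches. Now I'll descend and grasp it.

```bash
python3 to.py .3792 -.294 .0095 106.5; python3 - <<'E'
from top import *
from scipy.optimize import least_squares
z=np.load('w1.npz');X=z['X']
Y=np.array([-np.sin(np.radians(9.4)),np.cos(np.radians(9.4))]);Xa=np.array([Y[1],-Y[0]])
b=np.array([.546,-.271])
P=X.reshape(-1,3);P=P[np.isfinite(P).all(1)]
u=(P[:,:2]-b)@Xa;v=(P[:,:2]-b)@Y
# across-lane profile
for v0 in(-25,-10,5,20):
    m=(abs(v*1e3-v0)<5)&(abs(u)<.05)
    print(v0,[(int(a),round(1e3*np.median(P[m&(abs(u*1e3-a)<1),2]),0)) for a in range(-42,43,2) if (m&(abs(u*1e3-a)<1)).sum()>1])
# along lane
m=(abs(u)<.012)&(abs(v)<.13)
print([(int(a),round(1e3*np.median(P[m&(abs(v*1e3-a)<1.5),2]),0)) for a in range(-120,60,3) if (m&(abs(v*1e3-a)<1.5)).sum()>1])
# wheel
m=(abs(P[:,2]-.057)<.004)&(np.hypot(P[:,0]-.552,P[:,1]+.15)<.075)
W=P[m];print(len(W),cv2.minEnclosingCircle((W[:,:2]*1e3).astype(np.float32)),cv2.minAreaRect((W[:,:2]*1e3).astype(np.float32)))
bed=P[(abs(P[:,2]-.012)<.003)&(abs(u)<.12)&(v<.22)&(v>.01)];print(cv2.minAreaRect((bed[:,:2]*1e3).astype(np.float32)))
h=P[(abs(P[:,0]-.566)<.03)&(abs(P[:,1]+.1)<.03)&(P[:,2]>.105)&(P[:,2]<.12)];print('h',len(h),h.mean(0) if len(h) else 0,h.min(0),h.max(0))
E
```

```text
t [  2.4   2.3 151.2] w [ 0.   0.  -1.5] time 2.1167
-25 [(-42, np.float64(1.0)), (-40, np.float64(6.0)), (-38, np.float64(12.0)), (-36, np.float64(12.0)), (-34, np.float64(13.0)), (-32, np.float64(14.0)), (-30, np.float64(17.0)), (-28, np.float64(18.0)), (-26, np.float64(17.0)), (-24, np.float64(17.0)), (-22, np.float64(13.0)), (-20, np.float64(13.0)), (-18, np.float64(13.0)), (-16, np.float64(13.0)), (-14, np.float64(13.0)), (-12, np.float64(13.0)), (-10, np.float64(13.0)), (-8, np.float64(13.0)), (-6, np.float64(12.0)), (-4, np.float64(12.0)), (-2, np.float64(13.0)), (0, np.float64(12.0)), (2, np.float64(12.0)), (4, np.float64(13.0)), (6, np.float64(12.0)), (8, np.float64(12.0)), (10, np.float64(13.0)), (12, np.float64(13.0)), (14, np.float64(13.0)), (16, np.float64(13.0)), (18, np.float64(13.0)), (20, np.float64(13.0)), (22, np.float64(13.0)), (24, np.float64(15.0)), (26, np.float64(18.0)), (28, np.float64(18.0)), (30, np.float64(18.0)), (34, np.float64(13.0)), (36, np.float64(13.0)), (38, np.float64(12.0))]
-10 [(-42, np.float64(1.0)), (-40, np.float64(6.0)), (-38, np.float64(11
[... 3540 characters left out ...]
p.float64(13.0)), (24, np.float64(13.0)), (27, np.float64(13.0)), (30, np.float64(12.0)), (33, np.float64(35.0)), (36, np.float64(36.0)), (39, np.float64(36.0)), (42, np.float64(35.0)), (45, np.float64(31.0)), (48, np.float64(31.0)), (51, np.float64(31.0)), (54, np.float64(31.0)), (57, np.float64(31.0))]
5911 ((551.1641235351562, -146.9110565185547), 61.04367446899414) ((550.9012451171875, -151.97244262695312), (111.91075134277344, 111.21212768554688), 45.642765045166016)
((515.3692626953125, -175.73211669921875), (202.1333465576172, 181.53282165527344), 12.111712455749512)
h 248 [ 0.55900715 -0.10552497  0.11000227] [ 0.55245508 -0.11453643  0.10506531] [ 0.57007468 -0.09307364  0.11503381]
```

```bash
python3 -m creep '[{"wx":0,"wy":0,"wz":-1.5,"tx":2.5,"ty":2.5,"tz":40,"gripper":1},{"wx":0,"wy":0,"wz":-1.5,"tx":2.5,"ty":2.5,"tz":80,"gripper":1},{"wx":0,"wy":0,"wz":-1.5,"tx":2.5,"ty":2.5,"tz":115,"gripper":1},{"wx":0,"wy":0,"wz":-1.5,"tx":2.5,"ty":2.5,"tz":140,"gripper":1},{"wx":0,"wy":0,"wz":-1.5,"tx":2.5,"ty":2.5,"tz":151,"gripper":1}]'; python3 -m creep '[{"wx":0,"wy":0,"wz":0,"tx":0,"ty":0,"tz":0,"gripper":1},{"wx":0,"wy":0,"wz":0,"tx":0,"ty":0,"tz":0,"gripper":-0.2},{"wx":0,"wy":0,"wz":0,"tx":0,"ty":0,"tz":0,"gripper":-0.5},{"wx":0,"wy":0,"wz":0,"tx":0,"ty":0,"tz":0,"gripper":-0.5},{"wx":0,"wy":0,"wz":0,"tx":0,"ty":0,"tz":0,"gripper":-0.5}]' 25;  python3 -m creep '[{"wx":0,"wy":0,"wz":0,"tx":0,"ty":0,"tz":0,"gripper":-0.5},{"wx":0,"wy":0,"wz":0,"tx":0,"ty":0,"tz":0,"gripper":-0.5}]'
```

```text
time_s: 2.53
tool_pos: [0.3769, -0.2922, 0.0062]
tool_rot: [-179.8, -0.3, 106.4]
force: [-0.6, 0.2, 0.1]
grip_width: 0.087
grasp_force: 0.0
time_s: 2.95
tool_pos: [0.3803, -0.2948, 0.0112]
tool_rot: [179.9, 0.2, 106.6]
force: [0.2, 0.0, 0.3]
grip_width: 0.0678
grasp_force: 0.0
time_s: 3.12
tool_pos: [0.3796, -0.2942, 0.0103]
tool_rot: [180.0, 0.1, 106.6]
force: [0.2, 0.0, -0.2]
grip_width: 0.0552
grasp_force: 0.0
```

```bash
python3 -m creep '[{"wx":0,"wy":0,"wz":0,"tx":0,"ty":0,"tz":0,"gripper":-0.5},{"wx":0,"wy":0,"wz":0,"tx":0,"ty":0,"tz":0,"gripper":-0.5},{"wx":0,"wy":0,"wz":0,"tx":0,"ty":0,"tz":0,"gripper":-0.5},{"wx":0,"wy":0,"wz":0,"tx":0,"ty":0,"tz":0,"gripper":-0.5}]' 25;  python3 -m creep '[{"wx":0,"wy":0,"wz":0,"tx":0,"ty":0,"tz":-30,"gripper":-0.5},{"wx":0,"wy":0,"wz":0,"tx":0,"ty":0,"tz":-60,"gripper":-0.5},{"wx":0,"wy":0,"wz":0,"tx":0,"ty":0,"tz":-90,"gripper":-0.5},{"wx":0,"wy":0,"wz":0,"tx":0,"ty":0,"tz":-110,"gripper":-0.5},{"wx":0,"wy":0,"wz":0,"tx":0,"ty":0,"tz":-110,"gripper":-0.5}]'; python3 to.py .5476 -.2755 .12 99.4
```

```text
time_s: 3.45
tool_pos: [0.3796, -0.2939, 0.0099]
tool_rot: [180.0, 0.0, 106.6]
force: [-0.7, 0.4, 3.6]
grip_width: 0.0447
grasp_force: 25.0
time_s: 3.87
tool_pos: [0.3813, -0.2954, 0.1232]
tool_rot: [179.8, 0.4, 106.6]
force: [1.1, -0.7, -3.1]
grip_width: 0.0448
grasp_force: 25.0
t [-28.4 165.1   3.9] w [0.2 0.3 7.2] time 3.8667
```

```bash
python3 -m creep '[{"wx":0,"wy":0,"wz":3,"tx":-6,"ty":35,"tz":0,"gripper":-0.5},{"wx":0,"wy":0,"wz":7.2,"tx":-12,"ty":70,"tz":0,"gripper":-0.5},{"wx":0,"wy":0,"wz":7.2,"tx":-18,"ty":105,"tz":0,"gripper":-0.5},{"wx":0,"wy":0,"wz":7.2,"tx":-24,"ty":140,"tz":0,"gripper":-0.5},{"wx":0,"wy":0,"wz":7.2,"tx":-28,"ty":165,"tz":0,"gripper":-0.5}]'; python3 -m creep '[{"wx":0,"wy":0,"wz":0,"tx":0,"ty":0,"tz":0,"gripper":-0.5},{"wx":0,"wy":0,"wz":0,"tx":0,"ty":0,"tz":0,"gripper":-0.5},{"wx":0,"wy":0,"wz":0,"tx":0,"ty":0,"tz":0,"gripper":-0.5}]'
cat > lane.py <<'E'
from top import *
b=np.array([.5476,-.2755])
def lane(X):
    P=X.reshape(-1,3);P=P[np.isfinite(P).all(1)]
    for z0,n in ((.018,'rail'),(.012,'bed'),(.036,'nose')):pass
    Y=np.array([-np.sin(np.radians(9.4)),np.cos(np.radians(9.4))]);Xa=np.array([Y[1],-Y[0]])
    u=(P[:,:2]-b)@Xa;v=(P[:,:2]-b)@Y
    for s in(-1,1):
        m=(abs(P[:,2]-.0175)<.0015)&(abs(u-s*.028)<.0055)&(v>-.04)&(v<.1)
        if m.sum()>20:
            k=np.polyfit(v[m],u[m],1);print('rail',s,m.sum(),'u at 0 %.1f mm, slope %.2f deg'%(k[1]*1e3,np.degrees(k[0])),'v',v[m].min(),v[m].max(),np.percentile(u[m],[3,97])*1e3)
    m=(P[:,2]>.028)&(P[:,2]<.038)&(abs(u)<.025)&(v>.02)&(v<.08)
    if m.sum()>20: print('nose v',np.percentile(v[m]*1e3,[.5,2,5]),'u',np.percentile(u[m]*1e3,[2,98]))
    return P,u,v
E
python3 - <<'E'
from lane import *
X,p,d=wcloud(); cv2.imwrite('pics/w2.png',p[:,:,::-1]);np.savez('w2.npz',X=X,p=p)
P,u,v=lane(X)
W=P[(abs(P[:,2]-.057)<.003)&(np.hypot(P[:,0]-.551,P[:,1]+.152)<.07)];print('wheel',len(W),cv2.minAreaRect((W[:,:2]*1e3).astype(np.float32)))
h=P[(abs(P[:,0]-.566)<.03)&(abs(P[:,1]+.1)<.03)&(P[:,2]>.075)&(P[:,2]<.12)];print('h',len(h),h.min(0),h.max(0))
t=h[h[:,2]>.108];print(len(t),t.mean(0),cv2.minEnclosingCircle((t[:,:2]*1e3).astype(np.float32)))
bl=P[(P[:,2]>.115)&(P[:,2]<.16)&(abs(u)<.022)&(abs(v)<.04)];print('block',len(bl),bl.mean(0) if len(bl) else '')
o=get_obs();print(o['tool_pos'],o['tool_rot'],o['time_s'])
E
```

```text
time_s: 4.28
tool_pos: [0.5471, -0.2717, 0.1168]
tool_rot: [-179.9, -0.2, 99.5]
force: [0.7, -0.1, -2.5]
grip_width: 0.0445
grasp_force: 25.0
time_s: 4.53
tool_pos: [0.5435, -0.2732, 0.1171]
tool_rot: [-179.8, -0.1, 99.4]
force: [-0.9, -0.2, -3.5]
grip_width: 0.0446
grasp_force: 25.0
rail -1 312 u at 0 -28.9 mm, slope 0.27 deg v 0.006116646727580509 0.040619902646148516 [-31.9575586  -25.65645095]
rail 1 346 u at 0 27.7 mm, slope -0.89 deg v 0.00013578264625819836 0.04071570702663994 [24.03698422 30.56464479]
nose v [38.85617747 38.99161327 39.8312399 ] u [-18.62748691  17.07584383]
wheel 7526 ((552.3845825195312, -157.2478790283203), (111.69633483886719, 100.97493743896484), 11.450845718383789)
h 100 [ 0.55971217 -0.11395798  0.07502285] [ 0.57463923 -0.10832206  0.08709348]
0 [nan nan nan] ((0.0, 0.0), 0.0)
block 7408 [ 0.54436997 -0.26083848  0.13473117]
[ 0.54326616 -0.27377512  0.11769707] [-1.79803228e+02 -7.83213054e-02  9.93560533e+01] 4.5833<stdin>:6: RuntimeWarning: Mean of empty slice.
  ret = um.true_divide(
```

View pics/w2.png

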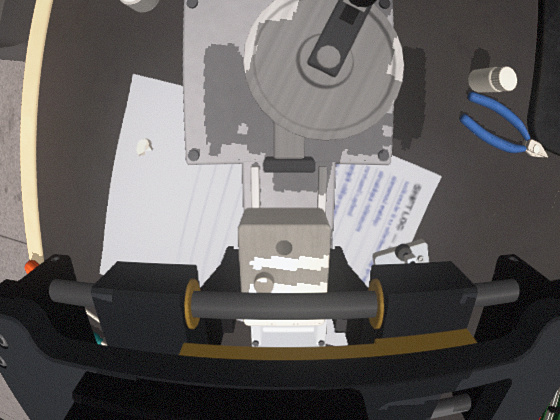

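The wrist picture shows the block held square between the fingers at (285,250), the pusher nose at (288,165), the rails at (255,190) and (322,190), and the crank arm with the handle at (355,5). I'll lower to just above the rails, let the arm settle, and re-measure.

```bash
python3 to.py .547 -.2745 .06 99.4;  python3 -m creep '[{"wx":0,"wy":0,"wz":0,"tx":0,"ty":0,"tz":15,"gripper":-0.5},{"wx":0,"wy":0,"wz":0,"tx":0,"ty":0,"tz":30,"gripper":-0.5},{"wx":0,"wy":0,"wz":0,"tx":0,"ty":0,"tz":45,"gripper":-0.5},{"wx":0,"wy":0,"wz":0,"tx":0,"ty":0,"tz":55,"gripper":-0.5},{"wx":0,"wy":0,"wz":0,"tx":0,"ty":0,"tz":55,"gripper":-0.5}]'; python3 -m creep '[{"wx":0,"wy":0,"wz":0,"tx":0,"ty":0,"tz":0,"gripper":-0.5},{"wx":0,"wy":0,"wz":0,"tx":0,"ty":0,"tz":0,"gripper":-0.5},{"wx":0,"wy":0,"wz":0,"tx":0,"ty":0,"tz":0,"gripper":-0.5},{"wx":0,"wy":0,"wz":0,"tx":0,"ty":0,"tz":0,"gripper":-0.5},{"wx":0,"wy":0,"wz":0,"tx":0,"ty":0,"tz":0,"gripper":-0.5}]'
python3 - <<'E'
from lane import *
X,p,d=wcloud(); np.savez('w3.npz',X=X,p=p)
P,u,v=lane(X)
bl=P[(P[:,2]>.06)&(P[:,2]<.09)&(abs(u)<.03)&(abs(v)<.05)]
k=(abs(P[:,2]-np.median(bl[:,2]))<.003)&(abs(u)<.03)&(abs(v)<.04)
print('block',np.median(bl[:,2]),'v max',np.percentile(v[k]*1e3,[50,97,99.5]),'u',np.percentile(u[k]*1e3,[1,99]))
o=get_obs();t=o['tool_pos'];print(t,o['tool_rot'],o['time_s'])
Y=np.array([-np.sin(np.radians(9.4)),np.cos(np.radians(9.4))]);Xa=np.array([Y[1],-Y[0]])
print('tool uv',(t[:2]-b)@Xa*1e3,(t[:2]-b)@Y*1e3)
E
```

```text
t [-1.4  3.8 57.7] w [-0.2 -0.1 -0. ] time 4.5833
time_s: 5.0
tool_pos: [0.5422, -0.2735, 0.0618]
tool_rot: [-179.7, -0.1, 99.3]
force: [-0.8, 1.2, -3.2]
grip_width: 0.0448
grasp_force: 25.0
time_s: 5.42
tool_pos: [0.5458, -0.2736, 0.0654]
tool_rot: [179.9, 0.1, 99.4]
force: [-0.4, -0.6, -4.9]
grip_width: 0.0448
grasp_force: 25.0
rail -1 294 u at 0 -30.0 mm, slope 2.54 deg v 0.012869883102721616 0.04044621044442166 [-31.60824892 -25.59688669]
rail 1 398 u at 0 29.1 mm, slope -3.28 deg v 0.005934437106772038 0.04029866407202326 [24.03364168 30.6136671 ]
nose v [38.95725838 39.21796192 40.09530379] u [-18.66536738  17.13645221]
block 0.08374036970642458 v max [13.67332461 31.81897921 32.29847494] u [-24.48802693  23.43844697]
[ 0.54572359 -0.27359176  0.06517031] [1.79960910e+02 4.32805208e-02 9.94203912e+01] 5.4667
tool uv -1.5395537023596697 2.1890833415889603
```

```bash
python3 -m creep '[{"wx":0,"wy":0,"wz":0,"tx":0,"ty":0.3,"tz":12,"gripper":-0.5},{"wx":0,"wy":0,"wz":0,"tx":0,"ty":0.3,"tz":24,"gripper":-0.5},{"wx":0,"wy":0,"wz":0,"tx":0,"ty":0.3,"tz":34,"gripper":-0.5},{"wx":0,"wy":0,"wz":0,"tx":0,"ty":0.3,"tz":39,"gripper":-0.5},{"wx":0,"wy":0,"wz":0,"tx":0,"ty":0.3,"tz":39,"gripper":-0.5}]'; python3 -m creep '[{"wx":0,"wy":0,"wz":0,"tx":0,"ty":0,"tz":1.5,"gripper":-0.5},{"wx":0,"wy":0,"wz":0,"tx":0,"ty":0,"tz":3,"gripper":-0.5},{"wx":0,"wy":0,"wz":0,"tx":0,"ty":0,"tz":3.5,"gripper":-0.5},{"wx":0,"wy":0,"wz":0,"tx":0,"ty":0,"tz":3.5,"gripper":-0.5},{"wx":0,"wy":0,"wz":0,"tx":0,"ty":0,"tz":3.5,"gripper":-0.5}]'
```

```text
time_s: 5.88
tool_pos: [0.5453, -0.2729, 0.0238]
tool_rot: [-180.0, -0.1, 99.4]
force: [1.6, -0.4, -3.5]
grip_width: 0.0449
grasp_force: 24.9
time_s: 6.3
tool_pos: [0.5455, -0.2734, 0.022]
tool_rot: [-180.0, 0.0, 99.4]
force: [0.3, -0.2, -3.7]
grip_width: 0.0446
grasp_force: 24.9
```

```bash
python3 -m creep '[{"wx":0,"wy":0,"wz":0,"tx":0,"ty":0,"tz":0.5,"gripper":-0.5},{"wx":0,"wy":0,"wz":0,"tx":0,"ty":0,"tz":1,"gripper":-0.5},{"wx":0,"wy":0,"wz":0,"tx":0,"ty":0,"tz":1,"gripper":-0.5}]'
```

```text
time_s: 6.55
tool_pos: [0.5455, -0.2735, 0.0219]
tool_rot: [-180.0, 0.0, 99.4]
force: [-4.0, 1.5, 4.2]
grip_width: 0.0448
grasp_force: 25.0
```

Contact confirmed. Releasing and rising.

```bash
python3 -m creep '[{"wx":0,"wy":0,"wz":0,"tx":0,"ty":0,"tz":0,"gripper":0.4},{"wx":0,"wy":0,"wz":0,"tx":0,"ty":0,"tz":0,"gripper":0.4},{"wx":0,"wy":0,"wz":0,"tx":0,"ty":0,"tz":0,"gripper":0.4}]' 5;  python3 -m creep '[{"wx":0,"wy":0,"wz":0,"tx":0,"ty":0,"tz":-15,"gripper":0.4},{"wx":0,"wy":0,"wz":0,"tx":0,"ty":0,"tz":-40,"gripper":0.4},{"wx":0,"wy":0,"wz":0,"tx":0,"ty":0,"tz":-75,"gripper":0.4},{"wx":0,"wy":0,"wz":0,"tx":0,"ty":0,"tz":-110,"gripper":0.4},{"wx":0,"wy":0,"wz":0,"tx":0,"ty":0,"tz":-140,"gripper":0.4}]'; python3 -m creep '[{"wx":0,"wy":0,"wz":0,"tx":0,"ty":0,"tz":0,"gripper":0.4},{"wx":0,"wy":0,"wz":0,"tx":-40,"ty":0,"tz":0,"gripper":0.4},{"wx":0,"wy":0,"wz":0,"tx":-40,"ty":0,"tz":0,"gripper":0.4},{"wx":0,"wy":0,"wz":0,"tx":-40,"ty":0,"tz":0,"gripper":0.4}]'
python3 - <<'E'
from lane import *
X,p,d=wcloud(); cv2.imwrite('pics/w4.png',p[:,:,::-1]);np.savez('w4.npz',X=X,p=p)
P,u,v=lane(X)
m=(abs(P[:,2]-.04)<.004)&(abs(u)<.03)&(abs(v)<.035)
print('block',m.sum(),np.median(P[m,2]),'v',np.percentile(v[m]*1e3,[1,99]),'u',np.percentile(u[m]*1e3,[1,99]),cv2.minAreaRect((np.c_[u[m],v[m]]*1e3).astype(np.float32)))
W=P[(abs(P[:,2]-.057)<.003)&(np.hypot(P[:,0]-.551,P[:,1]+.152)<.07)];print('wheel',len(W),cv2.minAreaRect((W[:,:2]*1e3).astype(np.float32)),W.min(0),W.max(0))
h=P[(abs(P[:,0]-.566)<.03)&(abs(P[:,1]+.1)<.03)&(P[:,2]>.075)&(P[:,2]<.12)];print('h',len(h),h.min(0),h.max(0))
t=h[h[:,2]>.108];print(len(t),cv2.minEnclosingCircle((t[:,:2]*1e3).astype(np.float32)))
print(nets.place_of('handle','wrist'))
o=get_obs();print(o['tool_pos'],o['tool_rot'],o['time_s'],o['force'])
E
```

```text
time_s: 6.8
tool_pos: [0.5462, -0.2737, 0.0212]
tool_rot: [179.9, 0.0, 99.4]
force: [-1.0, 0.5, 0.2]
grip_width: 0.0565
grasp_force: 0.0
time_s: 7.22
tool_pos: [0.5463, -0.2735, 0.1634]
tool_rot: [179.9, 0.1, 99.4]
force: [1.0, -0.6, 0.5]
grip_width: 0.0608
grasp_force: 0.0
time_s: 7.55
tool_pos: [0.5516, -0.3159, 0.1605]
tool_rot: [-180.0, 0.1, 99.2]
force: [0.2, -0.3, -0.6]
grip_width: 0.0611
grasp_force: 0.0
rail -1 452 u at 0 -29.2 mm, slope 0.45 deg v -0.037042814647192585 0.04002985480615939 [-31.86325829 -26.18739465]
rail 1 555 u at 0 27.2 mm, slope -0.08 deg v -0.03997910486946175 0.06813556395383634 [23.98810786 30.48870309]
nose v [31.75778825 31.80407434 39.73698833] u [-18.15567979  16.64032486]
block 3199 0.04046163167499674 v [-27.47542081  31.12711751] u [-24.26931147  19.86899867] ((-2.4320621490478516, 1.9438667297363281), (45.406272888183594, 59.88209915161133), 0.007508996874094009)
wheel 4097 ((555.0803833007812, -170.3681640625), (112.16226959228516, 73.7345962524414), 11.54450511932373) [ 0.49566671 -0.20768314  0.05400092] [ 0.60698259 -0.1236991   0.05996713]Traceback (most recent call last):
  File "<stdin>", line 7, in <module>
    return umr_minimum(a, axis, None, out, keepdims, initial, where)
ValueError: zero-size array to reduction operation minimum which has no identity
```

View pics/w4.png

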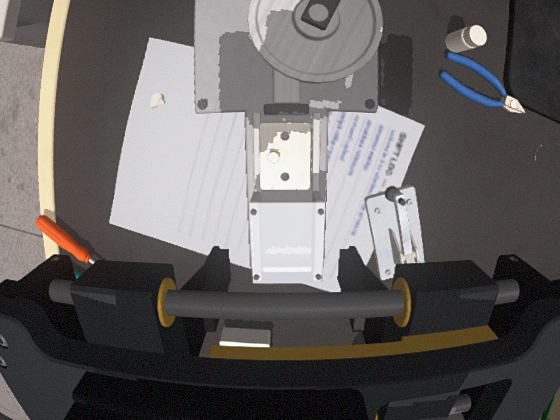

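The block stands flat between the rails at (285,155), with its top at 40 mm. Centred in v, it has a few mm of free play on each side and no yaw. The cover is ahead of it at (287,240). Next is the handle, so I'll check clearances around it first.

```bash
python3 - <<'E'
from top import *
A=[]
for n in('scene','side'):
    z=np.load(n+'0.npz'); A.append(cloud(n,z['p'],z['d'],optics.camera_info(n))[0])
X=np.vstack(A)
m=(X[:,2]>.1)&(X[:,1]>-.06)&(X[:,1]<.22)&(X[:,0]<.76)&(X[:,0]>.15)
T=X[m]
for x0 in np.arange(.15,.76,.05):
    s=T[(T[:,0]>=x0)&(T[:,0]<x0+.05)]
    if len(s)>5:print(round(x0,2),len(s),'ymin',np.round(np.percentile(s[:,1],1),3),'zmax',s[:,2].max().round(3),[ (round(zz,2),round(s[abs(s[:,2]-zz)<.05][:,1].min(),3)) for zz in(.15,.25,.35) if (abs(s[:,2]-zz)<.05).sum()>3])
# handle fit: lateral points, known radius
from scipy.optimize import least_squares
for P in A:
    h=P[(np.hypot(P[:,0]-.565,P[:,1]+.101)<.02)&(P[:,2]>.08)&(P[:,2]<.106)]
    f=least_squares(lambda c:np.hypot(h[:,0]-c[0],h[:,1]-c[1])-.011,[.565,-.101],loss='soft_l1',f_scale=.001)
    t=P[(np.hypot(P[:,0]-.565,P[:,1]+.101)<.02)&(P[:,2]>.109)&(P[:,2]<.12)]
    print(len(h),f.x,len(t),cv2.minEnclosingCircle((t[:,:2]*1e3).astype(np.float32)))
E
python3 to.py .565 -.101 .15 99.4; python3 to.py .59 -.17 .2 85; python3 -c "
from h import *;print(get_obs()['qpos'])"
```

```text
0.25 1387 ymin 0.069 zmax 0.345 [(0.35, np.float64(0.066))]
0.3 7116 ymin 0.072 zmax 0.362 [(0.15, np.float64(0.101)), (0.25, np.float64(0.07)), (0.35, np.float64(0.067))]
0.35 6424 ymin 0.071 zmax 0.326 [(0.15, np.float64(0.086)), (0.25, np.float64(0.11)), (0.35, np.float64(0.068))]
0.4 6246 ymin 0.071 zmax 0.356 [(0.25, np.float64(0.168)), (0.35, np.float64(0.068))]
0.45 4739 ymin 0.073 zmax 0.356 [(0.15, np.float64(0.145)), (0.25, np.float64(0.102)), (0.35, np.float64(0.069))]
0.5 1944 ymin 0.071 zmax 0.325 [(0.15, np.float64(0.145)), (0.25, np.float64(0.066)), (0.35, np.float64(0.074))]
0.55 983 ymin 0.077 zmax 0.325 [(0.15, np.float64(0.104)), (0.25, np.float64(0.075)), (0.35, np.float64(0.106))]
95 [ 0.56562887 -0.10236906] 44 ((563.818115234375, -102.17257690429688), 9.612994194030762)
43 [ 0.56457671 -0.10076402] 54 ((564.9645385742188, -99.91500854492188), 10.137164115905762)
t [207.8  47.3  10.6] w [-0.  -0.  -0.1] time 7.6
t [135.7  60.8 -39.5] w [-0.  -0.  14.3] time 7.6
[ 49.31298507  20.87780003 -27.79965803  89.27102488  10.0279991
  72.35872153  29.32781402]
```

```bash
python3 -m creep '[{"wx":0,"wy":0,"wz":0,"tx":35,"ty":8,"tz":0,"gripper":0.4},{"wx":0,"wy":0,"wz":0,"tx":70,"ty":20,"tz":0,"gripper":0.4},{"wx":0,"wy":0,"wz":0,"tx":100,"ty":32,"tz":0,"gripper":0.4},{"wx":0,"wy":0,"wz":0,"tx":120,"ty":45,"tz":0,"gripper":0.4},{"wx":0,"wy":0,"wz":0,"tx":120,"ty":45,"tz":0,"gripper":0.4}]';python3 -m creep '[{"wx":0,"wy":0,"wz":0,"tx":0,"ty":0,"tz":0,"gripper":0.4},{"wx":0,"wy":0,"wz":0,"tx":0,"ty":0,"tz":0,"gripper":0.4},{"wx":0,"wy":0,"wz":0,"tx":0,"ty":0,"tz":0,"gripper":0.4},{"wx":0,"wy":0,"wz":0,"tx":0,"ty":0,"tz":0,"gripper":0.4},{"wx":0,"wy":0,"wz":0,"tx":0,"ty":0,"tz":0,"gripper":0.4}]'
python3 - <<'E'
from lane import *
from scipy.optimize import least_squares
for i in(0,1):
    X,p,d=wcloud(); P=X.reshape(-1,3);P=P[np.isfinite(P).all(1)]
    near=np.hypot(P[:,0]-.565,P[:,1]+.101)<.022
    t=P[near&(P[:,2]>.106)&(P[:,2]<.12)]
    print('top',len(t),np.median(t[:,2]) if len(t) else 0,cv2.minEnclosingCircle((t[:,:2]*1e3).astype(np.float32)) if len(t) else 0, t.mean(0))
    W=P[(abs(P[:,2]-.057)<.0035)&(np.hypot(P[:,0]-.551,P[:,1]+.152)<.06)]
    # boundary circle of wheel
    hull=cv2.convexHull((W[:,:2]*1e3).astype(np.float32))[:,0]
    f=least_squares(lambda c:np.hypot(hull[:,0]-c[0],hull[:,1]-c[1])-c[2],[551,-152,56],loss='soft_l1')
    print('wheel',len(W),f.x)
print([(r['point'],r['confidence']) for r in nets.place_of('handle','wrist')])
o=get_obs();print(o['tool_pos'],o['tool_rot'],o['time_s'],o['force'])
E
python3 to.py .565 -.101 .15 99.4
```

```text
time_s: 8.02
tool_pos: [0.5792, -0.1777, 0.1615]
tool_rot: [179.8, -0.2, 100.1]
force: [0.0, 1.1, -0.3]
grip_width: 0.061
grasp_force: 0.0
time_s: 8.43
tool_pos: [0.5766, -0.1884, 0.1609]
tool_rot: [-180.0, 0.0, 99.3]
force: [0.9, -0.4, -0.4]
grip_width: 0.0607
grasp_force: 0.0
top 827 0.11214824146939179 ((565.2411499023438, -102.39268493652344), 10.891541481018066) [ 0.56525594 -0.10263307  0.11185499]
wheel 7680 [ 551.31653    -151.67859409   55.55218658]
top 826 0.11218311216007829 ((565.2166748046875, -102.65603637695312), 10.930326461791992) [ 0.56529849 -0.10262926  0.1119053 ]
wheel 7787 [ 551.28457388 -151.58760409   55.59131207]
[([0.5626, -0.0978, 0.0907], 0.85)]
[ 0.57679303 -0.18770318  0.16098657] [-1.79991252e+02  5.37952624e-04  9.93568277e+01] 8.5833 [ 0.74322219 -0.16172525 -0.58627704]
t [87.5  2.5 11. ] w [-0.  0. -0.] time 8.5833
```

```bash
python3 to.py .5653 -.1026 .074 99.4; python3 -m creep '[{"wx":0,"wy":0,"wz":0,"tx":35,"ty":1,"tz":0,"gripper":0.4},{"wx":0,"wy":0,"wz":0,"tx":70,"ty":2,"tz":0,"gripper":0.4},{"wx":0,"wy":0,"wz":0,"tx":86,"ty":2.5,"tz":0,"gripper":0.4},{"wx":0,"wy":0,"wz":0,"tx":86,"ty":2.5,"tz":0,"gripper":0.4},{"wx":0,"wy":0,"wz":0,"tx":86,"ty":2.5,"tz":0,"gripper":0.4}]'; python3 -m creep '[{"wx":0,"wy":0,"wz":0,"tx":0,"ty":0,"tz":0,"gripper":0.4},{"wx":0,"wy":0,"wz":0,"tx":0,"ty":0,"tz":0,"gripper":0.4},{"wx":0,"wy":0,"wz":0,"tx":0,"ty":0,"tz":0,"gripper":0.4}]';python3 to.py .5653 -.1026 .074 99.4
```

```text
t [85.8  2.5 87. ] w [-0.  0. -0.] time 8.5833
time_s: 9.0
tool_pos: [0.5655, -0.1011, 0.1614]
tool_rot: [180.0, 0.1, 99.6]
force: [0.6, -0.8, -0.0]
grip_width: 0.0607
grasp_force: 0.0
time_s: 9.25
tool_pos: [0.5654, -0.1036, 0.1609]
tool_rot: [-180.0, 0.0, 99.3]
force: [-0.7, -0.0, -0.5]
grip_width: 0.061
grasp_force: 0.0
t [ 1.   0.1 86.9] w [-0.   0.  -0.1] time 9.25
```

```bash
python3 -m creep '[{"wx":0,"wy":0,"wz":0,"tx":0.5,"ty":0,"tz":30,"gripper":0.4},{"wx":0,"wy":0,"wz":0,"tx":0.5,"ty":0,"tz":55,"gripper":0.4},{"wx":0,"wy":0,"wz":0,"tx":0.5,"ty":0,"tz":75,"gripper":0.3},{"wx":0,"wy":0,"wz":0,"tx":0.5,"ty":0,"tz":86,"gripper":0.2},{"wx":0,"wy":0,"wz":0,"tx":0.5,"ty":0,"tz":86,"gripper":0}]'; python3 -m creep '[{"wx":0,"wy":0,"wz":0,"tx":0,"ty":0,"tz":0,"gripper":-0.9},{"wx":0,"wy":0,"wz":0,"tx":0,"ty":0,"tz":0,"gripper":-0.9},{"wx":0,"wy":0,"wz":0,"tx":0,"ty":0,"tz":0,"gripper":-0.9},{"wx":0,"wy":0,"wz":0,"tx":0,"ty":0,"tz":0,"gripper":-0.9},{"wx":0,"wy":0,"wz":0,"tx":0,"ty":0,"tz":0,"gripper":-0.9}]' 6
```

```text
time_s: 9.67
tool_pos: [0.5633, -0.1019, 0.0723]
tool_rot: [-179.7, -0.1, 99.4]
force: [0.4, -0.2, -0.7]
grip_width: 0.0517
grasp_force: 0.0
time_s: 10.08
tool_pos: [0.5657, -0.1016, 0.076]
tool_rot: [180.0, 0.1, 99.4]
force: [-0.7, -0.5, 4.3]
grip_width: 0.0213
grasp_force: 6.0
```

```bash
python3 -m creep '[{"wx":0,"wy":0,"wz":0,"tx":0,"ty":0,"tz":0,"gripper":-0.9},{"wx":0,"wy":0,"wz":0,"tx":0,"ty":0,"tz":0,"gripper":-0.9},{"wx":0,"wy":0,"wz":0,"tx":0,"ty":0,"tz":0,"gripper":-0.9}]' 6; python3 -m creep '[{"wx":0,"wy":0,"wz":0,"tx":0,"ty":0,"tz":0,"gripper":-0.9},{"wx":0,"wy":0,"wz":0,"tx":0,"ty":0,"tz":0,"gripper":-0.9},{"wx":0,"wy":0,"wz":0,"tx":0,"ty":0,"tz":0,"gripper":-0.9}]' 40
```

```text
time_s: 10.33
tool_pos: [0.5657, -0.1016, 0.076]
tool_rot: [180.0, 0.1, 99.4]
force: [-2.1, 0.1, 6.7]
grip_width: 0.0217
grasp_force: 6.0
time_s: 10.58
tool_pos: [0.5657, -0.1016, 0.076]
tool_rot: [180.0, 0.1, 99.4]
force: [-1.4, -0.6, 6.1]
grip_width: 0.0209
grasp_force: 40.0
```

```bash
cat > feel.py <<'E'
# usage: feel.py tx ty step_deg  (tx,ty = final shift typed in last call)
import sys,json,os
from h import *
from scipy.optimize import least_squares
S=json.load(open('s.json')) if os.path.exists('s.json') else dict(c=[.5655,-.1021],pts=[],turn=0.,last=None,ax=[.5513,-.1516],r=.0515)
tx,ty,step=map(float,sys.argv[1:4])
a=np.radians(99.4);TX=np.array([np.cos(a),np.sin(a)]);TY=np.array([np.sin(a),-np.cos(a)])
c=np.array(S['c'])+(tx*TX+ty*TY)/1e3
o=get_obs();p=np.array(o['tool_pos'][:2]);F=np.array(o['force'][:2])
ax=np.array(S['ax']);d=p-ax;phi=np.arctan2(d[0],d[1]);er=d/np.linalg.norm(d);et=np.array([er[1],-er[0]])
g=-(F@er)/4000
S['pts'].append((p-np.clip(g,-.004,.004)*er).tolist())
Q=np.array(S['pts'])
f=least_squares(lambda v:np.r_[(np.hypot(Q[:,0]-v[0],Q[:,1]-v[1])-v[2])/.0004,(v[:2]-[.5513,-.1516])/.0012,(v[2]-.0512)/.0012],[*ax,S['r']],x_scale=.01)
ax=f.x[:2];r=f.x[2]
if S['last'] is not None: S['turn']+=(np.degrees(phi)-S['last']+180)%360-180
else: S['phi0']=float(np.degrees(phi))
S['last']=float(np.degrees(phi));S['ax']=ax.tolist();S['r']=float(r);S['c']=c.tolist()
json.dump(S,open('s.json','w'))
dc=c-p
print('t %.2f z %.4f phi %.1f turn %.1f give %.2f mm Ft %.1f Fz %.1f | axis %s r %.2f | cmd-meas r %.1f t %.1f mm grip %.1f'%(o['time_s'],o['tool_pos'][2],S['last'],S['turn'],g*1e3,F@et,o['force'][2],np.round(ax*1e3,1),r*1e3,dc@er*1e3,dc@et*1e3,o['grasp_force']))
phic=np.arctan2(*(c-ax))
for k in range(1,6):
    b=phic+np.radians(step)*k/5
    s=(ax+r*np.array([np.sin(b),np.cos(b)])-c)*1e3
    print('  tx %.1f ty %.1f'%(s@TX,s@TY))
E
python3 feel.py 0 0 10
```

```text
t 10.58 z 0.0760 phi 16.1 turn 0.0 give 0.24 mm Ft -1.2 Fz 6.1 | axis [ 551.4 -151.3] r 51.48 | cmd-meas r -0.5 t -0.1 mm grip 40.0
  tx -0.6 ty 1.7
  tx -1.4 ty 3.3
  tx -2.3 ty 4.8
  tx -3.3 ty 6.4
  tx -4.3 ty 7.8
```

```bash
python3 -m creep '[{"wx":0,"wy":0,"wz":0,"tx":-0.6,"ty":1.7,"tz":-1,"gripper":-0.9},{"wx":0,"wy":0,"wz":0,"tx":-1.4,"ty":3.3,"tz":-1,"gripper":-0.9},{"wx":0,"wy":0,"wz":0,"tx":-2.3,"ty":4.8,"tz":-1,"gripper":-0.9},{"wx":0,"wy":0,"wz":0,"tx":-3.3,"ty":6.4,"tz":-1,"gripper":-0.9},{"wx":0,"wy":0,"wz":0,"tx":-4.3,"ty":7.8,"tz":-1,"gripper":-0.9}]' >/dev/null; python3 feel.py -4.3 7.8 15
```

```text
t 11.00 z 0.0761 phi 24.1 turn 8.0 give 0.31 mm Ft -4.5 Fz 5.7 | axis [ 551.5 -151.3] r 51.51 | cmd-meas r -0.5 t 1.7 mm grip 40.0
  tx -1.5 ty 2.2
  tx -3.3 ty 4.3
  tx -5.1 ty 6.3
  tx -7.0 ty 8.1
  tx -9.1 ty 9.9
```

```bash
python3 -m creep '[{"wx":0,"wy":0,"wz":0,"tx":-1.5,"ty":2.2,"tz":0,"gripper":-0.9},{"wx":0,"wy":0,"wz":0,"tx":-3.3,"ty":4.3,"tz":0,"gripper":-0.9},{"wx":0,"wy":0,"wz":0,"tx":-5.1,"ty":6.3,"tz":0,"gripper":-0.9},{"wx":0,"wy":0,"wz":0,"tx":-7.0,"ty":8.1,"tz":0,"gripper":-0.9},{"wx":0,"wy":0,"wz":0,"tx":-9.1,"ty":9.9,"tz":0,"gripper":-0.9}]' >/dev/null; python3 feel.py -9.1 9.9 15
```

```text
t 11.42 z 0.0761 phi 38.6 turn 22.4 give 0.63 mm Ft -5.4 Fz 5.3 | axis [ 551.3 -151.3] r 51.47 | cmd-meas r -0.5 t 2.1 mm grip 40.0
  tx -2.2 ty 1.6
  tx -4.4 ty 3.2
  tx -6.7 ty 4.6
  tx -9.0 ty 5.9
  tx -11.4 ty 7.1
```

```bash
python3 -m creep '[{"wx":0,"wy":0,"wz":0,"tx":-2.2,"ty":1.6,"tz":0,"gripper":-0.9},{"wx":0,"wy":0,"wz":0,"tx":-4.4,"ty":3.2,"tz":0,"gripper":-0.9},{"wx":0,"wy":0,"wz":0,"tx":-6.7,"ty":4.6,"tz":0,"gripper":-0.9},{"wx":0,"wy":0,"wz":0,"tx":-9.0,"ty":5.9,"tz":0,"gripper":-0.9},{"wx":0,"wy":0,"wz":0,"tx":-11.4,"ty":7.1,"tz":0,"gripper":-0.9}]' >/dev/null; python3 feel.py -11.4 7.1 20
```

```text
t 11.83 z 0.0761 phi 52.8 turn 36.6 give 0.35 mm Ft -6.5 Fz 6.6 | axis [ 551.5 -151.4] r 51.55 | cmd-meas r -0.7 t 3.0 mm grip 40.0
  tx -3.2 ty 1.5
  tx -6.7 ty 2.7
  tx -10.1 ty 3.6
  tx -13.7 ty 4.3
  tx -17.2 ty 4.7
```

```bash
python3 -m creep '[{"wx":0,"wy":0,"wz":0,"tx":-3.2,"ty":1.5,"tz":0,"gripper":-0.9},{"wx":0,"wy":0,"wz":0,"tx":-6.7,"ty":2.7,"tz":0,"gripper":-0.9},{"wx":0,"wy":0,"wz":0,"tx":-10.1,"ty":3.6,"tz":0,"gripper":-0.9},{"wx":0,"wy":0,"wz":0,"tx":-13.7,"ty":4.3,"tz":0,"gripper":-0.9},{"wx":0,"wy":0,"wz":0,"tx":-17.2,"ty":4.7,"tz":0,"gripper":-0.9}]' >/dev/null; python3 feel.py -17.2 4.7 20
```

```text
t 12.25 z 0.0761 phi 70.8 turn 54.6 give 0.34 mm Ft -6.9 Fz 5.3 | axis [ 551.6 -151.5] r 51.60 | cmd-meas r -0.7 t 4.5 mm grip 40.0
  tx -3.6 ty 0.3
  tx -7.2 ty 0.2
  tx -10.8 ty -0.1
  tx -14.3 ty -0.6
  tx -17.8 ty -1.4
```

```bash
python3 -m creep '[{"wx":0,"wy":0,"wz":0,"tx":-3.6,"ty":0.3,"tz":0,"gripper":-0.9},{"wx":0,"wy":0,"wz":0,"tx":-7.2,"ty":0.2,"tz":0,"gripper":-0.9},{"wx":0,"wy":0,"wz":0,"tx":-10.8,"ty":-0.1,"tz":0,"gripper":-0.9},{"wx":0,"wy":0,"wz":0,"tx":-14.3,"ty":-0.6,"tz":0,"gripper":-0.9},{"wx":0,"wy":0,"wz":0,"tx":-17.8,"ty":-1.4,"tz":0,"gripper":-0.9}]' >/dev/null; python3 feel.py -17.8 -1.4 20
```

```text
t 12.67 z 0.0761 phi 88.7 turn 72.6 give 0.23 mm Ft -9.0 Fz 3.6 | axis [ 551.6 -151.4] r 51.54 | cmd-meas r -0.4 t 6.1 mm grip 40.0
  tx -3.4 ty -1.2
  tx -6.8 ty -2.4
  tx -10.0 ty -4.0
  tx -13.2 ty -5.7
  tx -16.2 ty -7.7
```

```bash
python3 -m creep '[{"wx":0,"wy":0,"wz":0,"tx":-3.4,"ty":-1.2,"tz":0,"gripper":-0.9},{"wx":0,"wy":0,"wz":0,"tx":-6.8,"ty":-2.4,"tz":0,"gripper":-0.9},{"wx":0,"wy":0,"wz":0,"tx":-10.0,"ty":-4.0,"tz":0,"gripper":-0.9},{"wx":0,"wy":0,"wz":0,"tx":-13.2,"ty":-5.7,"tz":0,"gripper":-0.9},{"wx":0,"wy":0,"wz":0,"tx":-16.2,"ty":-7.7,"tz":0,"gripper":-0.9}]' >/dev/null; python3 feel.py -16.2 -7.7 20
```

```text
t 13.08 z 0.0763 phi 107.5 turn 91.4 give -0.28 mm Ft -9.4 Fz 0.1 | axis [ 551.7 -151.3] r 51.41 | cmd-meas r -0.1 t 7.3 mm grip 40.0
  tx -2.8 ty -2.3
  tx -5.5 ty -4.6
  tx -8.0 ty -7.2
  tx -10.4 ty -9.9
  tx -12.5 ty -12.8
```

```bash
python3 -m creep '[{"wx":0,"wy":0,"wz":0,"tx":-2.8,"ty":-2.3,"tz":0,"gripper":-0.9},{"wx":0,"wy":0,"wz":0,"tx":-5.5,"ty":-4.6,"tz":0,"gripper":-0.9},{"wx":0,"wy":0,"wz":0,"tx":-8.0,"ty":-7.2,"tz":0,"gripper":-0.9},{"wx":0,"wy":0,"wz":0,"tx":-10.4,"ty":-9.9,"tz":0,"gripper":-0.9},{"wx":0,"wy":0,"wz":0,"tx":-12.5,"ty":-12.8,"tz":0,"gripper":-0.9}]' >/dev/null; python3 feel.py -12.5 -12.8 20
```

```text
t 13.50 z 0.0764 phi 127.6 turn 111.5 give -0.69 mm Ft -10.5 Fz -3.0 | axis [ 551.8 -151.2] r 51.21 | cmd-meas r 0.5 t 7.3 mm grip 40.0
  tx -1.8 ty -3.1
  tx -3.5 ty -6.3
  tx -5.0 ty -9.5
  tx -6.2 ty -12.9
  tx -7.2 ty -16.3
```

```bash
python3 -m creep '[{"wx":0,"wy":0,"wz":0,"tx":-1.8,"ty":-3.1,"tz":0,"gripper":-0.9},{"wx":0,"wy":0,"wz":0,"tx":-3.5,"ty":-6.3,"tz":0,"gripper":-0.9},{"wx":0,"wy":0,"wz":0,"tx":-5.1,"ty":-9.5,"tz":0,"gripper":-0.9},{"wx":0,"wy":0,"wz":0,"tx":-6.4,"ty":-12.9,"tz":0,"gripper":-0.9},{"wx":0,"wy":0,"wz":0,"tx":-7.5,"ty":-16.2,"tz":0,"gripper":-0.9}]' >/dev/null; python3 feel.py -7.5 -16.2 20
```

```text
t 13.92 z 0.0764 phi 149.4 turn 133.3 give -0.77 mm Ft -11.2 Fz -5.7 | axis [ 551.8 -151.1] r 51.18 | cmd-meas r 0.8 t 5.9 mm grip 40.0
  tx -0.5 ty -3.6
  tx -1.0 ty -7.1
  tx -1.3 ty -10.7
  tx -1.3 ty -14.2
  tx -1.1 ty -17.8
```

```bash
python3 -m creep '[{"wx":0,"wy":0,"wz":0,"tx":-0.6,"ty":-3.6,"tz":0,"gripper":-0.9},{"wx":0,"wy":0,"wz":0,"tx":-1.2,"ty":-7.1,"tz":0,"gripper":-0.9},{"wx":0,"wy":0,"wz":0,"tx":-1.6,"ty":-10.7,"tz":0,"gripper":-0.9},{"wx":0,"wy":0,"wz":0,"tx":-1.7,"ty":-14.2,"tz":0,"gripper":-0.9},{"wx":0,"wy":0,"wz":0,"tx":-1.6,"ty":-17.8,"tz":0,"gripper":-0.9}]' >/dev/null; python3 feel.py -1.6 -17.8 20
```

```text
t 14.33 z 0.0764 phi 171.4 turn 155.3 give -0.67 mm Ft -8.4 Fz -4.2 | axis [ 551.7 -151.2] r 51.29 | cmd-meas r 0.8 t 4.2 mm grip 40.0
  tx 0.8 ty -3.5
  tx 1.5 ty -7.0
  tx 2.5 ty -10.5
  tx 3.6 ty -13.9
  tx 5.1 ty -17.1
```

```bash
python3 -m creep '[{"wx":0,"wy":0,"wz":0,"tx":0.5,"ty":-3.5,"tz":0,"gripper":-0.9},{"wx":0,"wy":0,"wz":0,"tx":1.2,"ty":-7.0,"tz":0,"gripper":-0.9},{"wx":0,"wy":0,"wz":0,"tx":2.2,"ty":-10.5,"tz":0,"gripper":-0.9},{"wx":0,"wy":0,"wz":0,"tx":3.3,"ty":-13.9,"tz":0,"gripper":-0.9},{"wx":0,"wy":0,"wz":0,"tx":4.8,"ty":-17.1,"tz":0,"gripper":-0.9}]' >/dev/null; python3 feel.py 4.8 -17.1 20
```

```text
t 14.75 z 0.0763 phi -167.0 turn 176.9 give -0.46 mm Ft -5.3 Fz -2.7 | axis [ 551.6 -151.2] r 51.35 | cmd-meas r 0.4 t 2.5 mm grip 40.0
  tx 1.7 ty -3.1
  tx 3.6 ty -6.2
  tx 5.6 ty -9.1
  tx 7.9 ty -11.9
  tx 10.3 ty -14.6
```

```bash
python3 -m creep '[{"wx":0,"wy":0,"wz":0,"tx":1.7,"ty":-3.1,"tz":0,"gripper":-0.9},{"wx":0,"wy":0,"wz":0,"tx":3.6,"ty":-6.2,"tz":0,"gripper":-0.9},{"wx":0,"wy":0,"wz":0,"tx":5.6,"ty":-9.1,"tz":0,"gripper":-0.9},{"wx":0,"wy":0,"wz":0,"tx":7.9,"ty":-11.9,"tz":0,"gripper":-0.9},{"wx":0,"wy":0,"wz":0,"tx":10.3,"ty":-14.6,"tz":0,"gripper":-0.9}]' >/dev/null; python3 feel.py 10.3 -14.6 20
```

```text
t 15.17 z 0.0762 phi -144.3 turn 199.5 give 0.04 mm Ft -3.3 Fz -0.3 | axis [ 551.7 -151.2] r 51.29 | cmd-meas r 0.3 t -0.0 mm grip 40.0
  tx 2.8 ty -2.3
  tx 5.5 ty -4.6
  tx 8.5 ty -6.6
  tx 11.6 ty -8.4
  tx 14.7 ty -10.1
```

```bash
python3 -m creep '[{"wx":0,"wy":0,"wz":0,"tx":2.8,"ty":-2.3,"tz":0,"gripper":-0.9},{"wx":0,"wy":0,"wz":0,"tx":5.5,"ty":-4.6,"tz":0,"gripper":-0.9},{"wx":0,"wy":0,"wz":0,"tx":8.5,"ty":-6.6,"tz":0,"gripper":-0.9},{"wx":0,"wy":0,"wz":0,"tx":11.6,"ty":-8.4,"tz":0,"gripper":-0.9},{"wx":0,"wy":0,"wz":0,"tx":14.7,"ty":-10.1,"tz":0,"gripper":-0.9}]' >/dev/null; python3 feel.py 14.7 -10.1 20
```

```text
t 15.58 z 0.0762 phi -122.9 turn 221.0 give -0.12 mm Ft -1.3 Fz 2.1 | axis [ 551.7 -151.2] r 51.31 | cmd-meas r 0.1 t -1.2 mm grip 40.0
  tx 3.3 ty -1.4
  tx 6.7 ty -2.5
  tx 10.2 ty -3.5
  tx 13.7 ty -4.1
  tx 17.2 ty -4.6
```

```bash
python3 -m creep '[{"wx":0,"wy":0,"wz":0,"tx":3.3,"ty":-1.4,"tz":0,"gripper":-0.9},{"wx":0,"wy":0,"wz":0,"tx":6.7,"ty":-2.5,"tz":0,"gripper":-0.9},{"wx":0,"wy":0,"wz":0,"tx":10.2,"ty":-3.5,"tz":0,"gripper":-0.9},{"wx":0,"wy":0,"wz":0,"tx":13.7,"ty":-4.1,"tz":0,"gripper":-0.9},{"wx":0,"wy":0,"wz":0,"tx":17.2,"ty":-4.6,"tz":0,"gripper":-0.9}]' >/dev/null; python3 feel.py 17.2 -4.6 20
```

```text
t 16.00 z 0.0761 phi -103.0 turn 240.9 give -0.05 mm Ft -1.4 Fz 3.3 | axis [ 551.7 -151.2] r 51.33 | cmd-meas r -0.1 t -1.2 mm grip 40.0
  tx 3.6 ty -0.2
  tx 7.2 ty -0.1
  tx 10.7 ty 0.2
  tx 14.3 ty 0.7
  tx 17.8 ty 1.6
```

```bash
python3 -m creep '[{"wx":0,"wy":0,"wz":0,"tx":3.6,"ty":-0.2,"tz":0,"gripper":-0.9},{"wx":0,"wy":0,"wz":0,"tx":7.2,"ty":-0.1,"tz":0,"gripper":-0.9},{"wx":0,"wy":0,"wz":0,"tx":10.7,"ty":0.2,"tz":0,"gripper":-0.9},{"wx":0,"wy":0,"wz":0,"tx":14.3,"ty":0.7,"tz":0,"gripper":-0.9},{"wx":0,"wy":0,"wz":0,"tx":17.8,"ty":1.6,"tz":0,"gripper":-0.9}]' >/dev/null; python3 feel.py 17.8 1.6 20
```

```text
t 16.42 z 0.0761 phi -83.3 turn 260.5 give 0.09 mm Ft -2.1 Fz 2.9 | axis [ 551.6 -151.2] r 51.34 | cmd-meas r -0.3 t -0.9 mm grip 40.0
  tx 3.4 ty 1.0
  tx 6.8 ty 2.3
  tx 10.0 ty 3.8
  tx 13.2 ty 5.5
  tx 16.2 ty 7.5
```

```bash
python3 -m creep '[{"wx":0,"wy":0,"wz":0,"tx":3.4,"ty":1.0,"tz":0,"gripper":-0.9},{"wx":0,"wy":0,"wz":0,"tx":6.8,"ty":2.3,"tz":0,"gripper":-0.9},{"wx":0,"wy":0,"wz":0,"tx":10.0,"ty":3.8,"tz":0,"gripper":-0.9},{"wx":0,"wy":0,"wz":0,"tx":13.2,"ty":5.5,"tz":0,"gripper":-0.9},{"wx":0,"wy":0,"wz":0,"tx":16.2,"ty":7.5,"tz":0,"gripper":-0.9}]' >/dev/null; python3 feel.py 16.2 7.5 20
```

```text
t 16.83 z 0.0761 phi -63.7 turn 280.2 give 0.24 mm Ft -2.4 Fz 3.5 | axis [ 551.6 -151.2] r 51.36 | cmd-meas r -0.4 t -0.5 mm grip 40.0
  tx 2.9 ty 2.1
  tx 5.6 ty 4.5
  tx 8.1 ty 7.0
  tx 10.5 ty 9.7
  tx 12.6 ty 12.6
```

```bash
python3 -m creep '[{"wx":0,"wy":0,"wz":0,"tx":2.9,"ty":2.1,"tz":0,"gripper":-0.9},{"wx":0,"wy":0,"wz":0,"tx":5.6,"ty":4.5,"tz":0,"gripper":-0.9},{"wx":0,"wy":0,"wz":0,"tx":8.1,"ty":7.0,"tz":0,"gripper":-0.9},{"wx":0,"wy":0,"wz":0,"tx":10.5,"ty":9.7,"tz":0,"gripper":-0.9},{"wx":0,"wy":0,"wz":0,"tx":12.6,"ty":12.6,"tz":0,"gripper":-0.9}]' >/dev/null; python3 feel.py 12.6 12.6 20
```

```text
t 17.25 z 0.0761 phi -44.0 turn 299.8 give 0.52 mm Ft -4.2 Fz 4.6 | axis [ 551.6 -151.1] r 51.37 | cmd-meas r -0.6 t -0.2 mm grip 40.0
  tx 2.0 ty 3.0
  tx 3.7 ty 6.1
  tx 5.2 ty 9.4
  tx 6.5 ty 12.7
  tx 7.5 ty 16.2
```

```bash
python3 -m creep '[{"wx":0,"wy":0,"wz":0,"tx":2.0,"ty":3.0,"tz":0,"gripper":-0.9},{"wx":0,"wy":0,"wz":0,"tx":3.7,"ty":6.1,"tz":0,"gripper":-0.9},{"wx":0,"wy":0,"wz":0,"tx":5.2,"ty":9.4,"tz":0,"gripper":-0.9},{"wx":0,"wy":0,"wz":0,"tx":6.5,"ty":12.7,"tz":0,"gripper":-0.9},{"wx":0,"wy":0,"wz":0,"tx":7.5,"ty":16.2,"tz":0,"gripper":-0.9}]' >/dev/null; python3 feel.py 7.5 16.2 20
```

```text
t 17.67 z 0.0760 phi -24.7 turn 319.2 give 0.61 mm Ft -4.8 Fz 6.1 | axis [ 551.6 -151.1] r 51.38 | cmd-meas r -0.9 t 0.4 mm grip 40.0
  tx 0.9 ty 3.5
  tx 1.4 ty 7.0
  tx 1.7 ty 10.6
  tx 1.8 ty 14.2
  tx 1.6 ty 17.8
```

```bash
python3 -m creep '[{"wx":0,"wy":0,"wz":0,"tx":0.9,"ty":3.5,"tz":0,"gripper":-0.9},{"wx":0,"wy":0,"wz":0,"tx":1.4,"ty":7.0,"tz":0,"gripper":-0.9},{"wx":0,"wy":0,"wz":0,"tx":1.7,"ty":10.6,"tz":0,"gripper":-0.9},{"wx":0,"wy":0,"wz":0,"tx":1.8,"ty":14.2,"tz":0,"gripper":-0.9},{"wx":0,"wy":0,"wz":0,"tx":1.6,"ty":17.8,"tz":0,"gripper":-0.9}]' >/dev/null; python3 feel.py 1.6 17.8 20
```

```text
t 18.08 z 0.0760 phi -5.6 turn 338.3 give 0.57 mm Ft -5.0 Fz 6.5 | axis [ 551.6 -151.1] r 51.40 | cmd-meas r -1.0 t 1.2 mm grip 40.0
  tx -0.4 ty 3.6
  tx -1.1 ty 7.1
  tx -2.0 ty 10.5
  tx -3.2 ty 13.9
  tx -4.6 ty 17.2
```

```bash
python3 -m creep '[{"wx":0,"wy":0,"wz":0,"tx":-0.4,"ty":3.6,"tz":0,"gripper":-0.9},{"wx":0,"wy":0,"wz":0,"tx":-1.1,"ty":7.1,"tz":0,"gripper":-0.9},{"wx":0,"wy":0,"wz":0,"tx":-2.0,"ty":10.5,"tz":0,"gripper":-0.9},{"wx":0,"wy":0,"wz":0,"tx":-3.2,"ty":13.9,"tz":0,"gripper":-0.9},{"wx":0,"wy":0,"wz":0,"tx":-4.6,"ty":17.2,"tz":0,"gripper":-0.9}]' >/dev/null; python3 feel.py -4.6 17.2 2.5; python3 -m creep '[{"wx":0,"wy":0,"wz":0,"tx":0,"ty":0,"tz":0,"gripper":-0.9},{"wx":0,"wy":0,"wz":0,"tx":0,"ty":0,"tz":0,"gripper":-0.9},{"wx":0,"wy":0,"wz":0,"tx":0,"ty":0,"tz":0,"gripper":-0.9}]' >/dev/null; python3 feel.py 0 0 2.5
```

```text
t 18.50 z 0.0759 phi 13.5 turn 357.4 give 0.79 mm Ft -4.4 Fz 9.2 | axis [ 551.6 -151.1] r 51.41 | cmd-meas r -1.1 t 2.0 mm grip 40.0
  tx -0.2 ty 0.4
  tx -0.4 ty 0.8
  tx -0.6 ty 1.2
  tx -0.8 ty 1.6
  tx -1.0 ty 2.0
t 18.75 z 0.0760 phi 14.3 turn 358.2 give 0.83 mm Ft -2.7 Fz 6.7 | axis [ 551.6 -151. ] r 51.42 | cmd-meas r -1.1 t 1.3 mm grip 40.0
  tx -0.2 ty 0.4
  tx -0.4 ty 0.8
  tx -0.6 ty 1.2
  tx -0.8 ty 1.6
  tx -1.0 ty 2.0
```

```bash
python3 -m creep '[{"wx":0,"wy":0,"wz":0,"tx":-0.4,"ty":0.8,"tz":0,"gripper":-0.9},{"wx":0,"wy":0,"wz":0,"tx":-0.7,"ty":1.5,"tz":0,"gripper":-0.9},{"wx":0,"wy":0,"wz":0,"tx":-0.7,"ty":1.5,"tz":0,"gripper":-0.9},{"wx":0,"wy":0,"wz":0,"tx":-0.7,"ty":1.5,"tz":0,"gripper":-0.9}]'; python3 feel.py -0.7 1.5 2
```

```text
time_s: 19.08
tool_pos: [0.5655, -0.1005, 0.076]
tool_rot: [-179.8, -0.1, 99.4]
force: [-5.2, -2.2, 8.6]
grip_width: 0.0208
grasp_force: 40.0
t 19.08 z 0.0760 phi 15.4 turn 359.2 give 0.88 mm Ft -4.5 Fz 8.6 | axis [ 551.6 -151. ] r 51.42 | cmd-meas r -1.1 t 2.0 mm grip 40.0
  tx -0.1 ty 0.3
  tx -0.3 ty 0.6
  tx -0.5 ty 1.0
  tx -0.6 ty 1.3
  tx -0.8 ty 1.6
```

```bash
python3 -m creep '[{"wx":0,"wy":0,"wz":0,"tx":-0.5,"ty":0.7,"tz":0,"gripper":-0.9},{"wx":0,"wy":0,"wz":0,"tx":-0.5,"ty":0.7,"tz":0,"gripper":-0.9},{"wx":0,"wy":0,"wz":0,"tx":-0.5,"ty":0.7,"tz":0,"gripper":-0.9}]' >/dev/null; python3 feel.py -0.5 0.7 2|head -1;  python3 -m creep '[{"wx":0,"wy":0,"wz":0,"tx":0.3,"ty":-0.9,"tz":0,"gripper":-0.9},{"wx":0,"wy":0,"wz":0,"tx":0.3,"ty":-0.9,"tz":0,"gripper":-0.9},{"wx":0,"wy":0,"wz":0,"tx":0.3,"ty":-0.9,"tz":0,"gripper":-0.9}]' >/dev/null; python3 feel.py 0.3 -0.9 2|head -1
```

```text
t 19.33 z 0.0759 phi 16.2 turn 360.1 give 0.85 mm Ft -5.2 Fz 7.5 | axis [ 551.6 -151. ] r 51.42 | cmd-meas r -1.2 t 2.1 mm grip 40.0
t 19.58 z 0.0760 phi 16.1 turn 360.0 give 0.70 mm Ft -2.4 Fz 6.4 | axis [ 551.6 -151. ] r 51.43 | cmd-meas r -1.3 t 1.3 mm grip 40.0
```

```bash
python3 -m creep '[{"wx":0,"wy":0,"wz":0,"tx":0.2,"ty":-0.6,"tz":0,"gripper":-0.9},{"wx":0,"wy":0,"wz":0,"tx":0.2,"ty":-0.6,"tz":0,"gripper":-0.9}]' 5 >/dev/null; python3 feel.py 0.2 -0.6 2|head -1;  python3 -m creep '[{"wx":0,"wy":0,"wz":0,"tx":0,"ty":0,"tz":0,"gripper":0.3},{"wx":0,"wy":0,"wz":0,"tx":0,"ty":0,"tz":0,"gripper":0.3},{"wx":0,"wy":0,"wz":0,"tx":0,"ty":0,"tz":0,"gripper":0.3},{"wx":0,"wy":0,"wz":0,"tx":0,"ty":0,"tz":0,"gripper":0.3},{"wx":0,"wy":0,"wz":0,"tx":0,"ty":0,"tz":0,"gripper":0.3}]'; python3 -m creep '[{"wx":0,"wy":0,"wz":0,"tx":0,"ty":0,"tz":-20,"gripper":0.3},{"wx":0,"wy":0,"wz":0,"tx":0,"ty":0,"tz":-45,"gripper":0.3},{"wx":0,"wy":0,"wz":0,"tx":0,"ty":0,"tz":-70,"gripper":0.3},{"wx":0,"wy":0,"wz":0,"tx":0,"ty":0,"tz":-86,"gripper":0.3},{"wx":0,"wy":0,"wz":0,"tx":0,"ty":0,"tz":-86,"gripper":0.3}]'; python3 -m creep '[{"wx":0,"wy":0,"wz":0,"tx":-30,"ty":0,"tz":0,"gripper":0.3},{"wx":0,"wy":0,"wz":0,"tx":-60,"ty":0,"tz":0,"gripper":0.3},{"wx":0,"wy":0,"wz":0,"tx":-86,"ty":0,"tz":0,"gripper":0.3},{"wx":0,"wy":0,"wz":0,"tx":-86,"ty":0,"tz":0,"gripper":0.3},{"wx":0,"wy":0,"wz":0,"tx":-86,"ty":0,"tz":0,"gripper":0.3}]';  python3 -m creep '[{"wx":0,"wy":0,"wz":0,"tx":0,"ty":0,"tz":0,"gripper":0.3},{"wx":0,"wy":0,"wz":0,"tx":0,"ty":0,"tz":0,"gripper":0.3},{"wx":0,"wy":0,"wz":0,"tx":0,"ty":0,"tz":0,"gripper":0.3},{"wx":0,"wy":0,"wz":0,"tx":0,"ty":0,"tz":0,"gripper":0.3},{"wx":0,"wy":0,"wz":0,"tx":0,"ty":0,"tz":0,"gripper":0.3}]' >/dev/null
python3 - <<'E'
from lane import *
from scipy.optimize import least_squares
X,p,d=wcloud();cv2.imwrite('pics/w5.png',p[:,:,::-1]); P=X.reshape(-1,3);P=P[np.isfinite(P).all(1)]
t=P[(np.hypot(P[:,0]-.565,P[:,1]+.101)<.022)&(P[:,2]>.106)&(P[:,2]<.12)]
print('top',len(t),cv2.minEnclosingCircle((t[:,:2]*1e3).astype(np.float32)),t.mean(0))
W=P[(abs(P[:,2]-.057)<.0035)&(np.hypot(P[:,0]-.551,P[:,1]+.152)<.06)]
hull=cv2.convexHull((W[:,:2]*1e3).astype(np.float32))[:,0]
print('wheel',least_squares(lambda c:np.hypot(hull[:,0]-c[0],hull[:,1]-c[1])-c[2],[551,-152,56],loss='soft_l1').x)
o=get_obs();print(o['tool_pos'],o['time_s'],o['force'])
E
```

```text
t 19.75 z 0.0758 phi 15.9 turn 359.8 give 0.61 mm Ft -0.6 Fz 5.0 | axis [ 551.6 -151. ] r 51.44 | cmd-meas r -1.3 t 0.8 mm grip 5.0
time_s: 20.17
tool_pos: [0.566, -0.1009, 0.0757]
tool_rot: [-180.0, -0.0, 99.4]
force: [0.0, 0.4, 0.8]
grip_width: 0.0474
grasp_force: 0.0
time_s: 20.58
tool_pos: [0.5687, -0.1013, 0.1661]
tool_rot: [179.6, 0.1, 99.4]
force: [0.5, 0.3, 0.3]
grip_width: 0.0566
grasp_force: 0.0
time_s: 21.0
tool_pos: [0.5793, -0.1883, 0.1604]
tool_rot: [-179.9, -0.1, 99.2]
force: [0.3, 0.5, -0.8]
grip_width: 0.0564
grasp_force: 0.0
top 826 ((565.568603515625, -102.39956665039062), 10.994457244873047) [ 0.56556642 -0.10239683  0.11181781]
wheel [ 551.32663826 -151.520688     55.62320067]
[ 0.58026975 -0.18572118  0.16220144] 21.4667 [-0.19410329  0.52253639 -0.27227695]
```

View pics/w5.png

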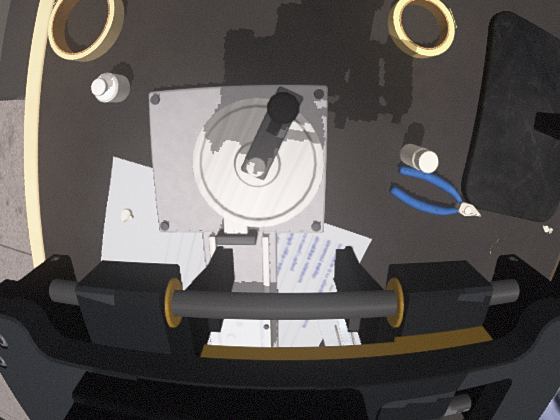

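The wheel is home: the handle at (283,107) is back within 0.3° of its start, the nose is retracted at (237,238) and the bay is empty. Now I'll back off and check the station.

```bash
python3 -m creep '[{"wx":0,"wy":0,"wz":0,"tx":-35,"ty":-5,"tz":-10,"gripper":0.3},{"wx":0,"wy":0,"wz":0,"tx":-70,"ty":-10,"tz":-20,"gripper":0.3},{"wx":0,"wy":0,"wz":0,"tx":-105,"ty":-15,"tz":-30,"gripper":0.3},{"wx":0,"wy":0,"wz":0,"tx":-140,"ty":-20,"tz":-40,"gripper":0.3},{"wx":0,"wy":0,"wz":0,"tx":-170,"ty":-25,"tz":-40,"gripper":0.3}]' >/dev/null;  python3 -m creep '[{"wx":0,"wy":0,"wz":0,"tx":0,"ty":0,"tz":0,"gripper":0.3},{"wx":0,"wy":0,"wz":0,"tx":0,"ty":0,"tz":0,"gripper":0.3},{"wx":0,"wy":0,"wz":0,"tx":0,"ty":0,"tz":0,"gripper":0.3},{"wx":0,"wy":0,"wz":0,"tx":0,"ty":0,"tz":0,"gripper":0.3},{"wx":0,"wy":0,"wz":0,"tx":0,"ty":0,"tz":0,"gripper":0.3}]'
python3 - <<'E'
from lane import *
X,p,d=wcloud();cv2.imwrite('pics/w6.png',cv2.resize(p[100:320,180:400,::-1],(660,660))[:600])
print([(r['point'],round(r['confidence'],2)) for r in nets.place_of('block_center','wrist')])
q,dd=optics.read_camera('side')
print([(r['point'],round(r['confidence'],2)) for r in nets.place_of('block_center','side')])
lane(X)
E
```

```text
time_s: 22.3
tool_pos: [0.584, -0.3559, 0.2022]
tool_rot: [180.0, -0.0, 99.6]
force: [-0.1, 0.0, -0.4]
grip_width: 0.0564
grasp_force: 0.0
[([0.5344, -0.5192, 0.0158], 0.76)]
[([0.5336, -0.5195, 0.0146], 0.61), ([0.5578, -0.3475, 0.0266], 0.49)]
rail -1 416 u at 0 -28.3 mm, slope -0.39 deg v -0.038171261094231135 0.039859043065364336 [-31.57622929 -25.08639923]
rail 1 448 u at 0 27.5 mm, slope 0.34 deg v -0.03530819520084414 0.07181269249086929 [24.5516065  30.91820825]
nose v [38.1414809  38.44321784 38.86263424] u [-18.33214782  16.48146866]
```

View pics/w6.png

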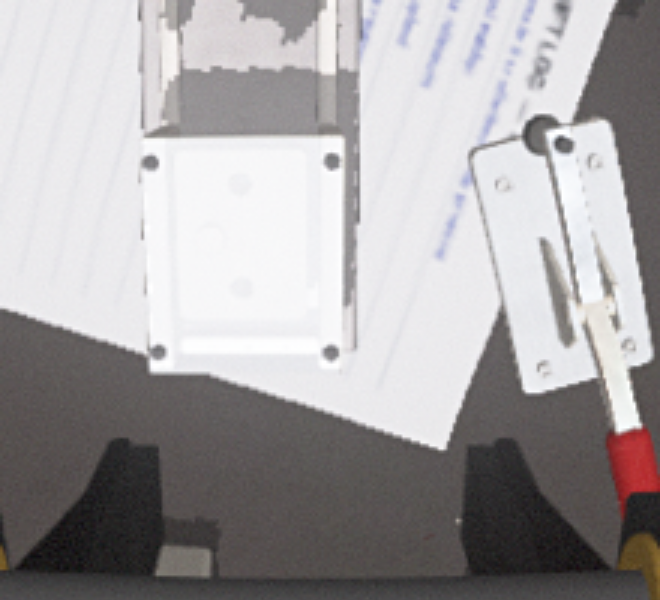

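The block stands under the clear cover at (240,235), squared in the lane. The side camera puts it at (0.558, -0.3475), which matches the station. The bay is empty and the nose is home, so I'll hand it in.

```bash
python3 -c "
from h import *
print(env.sign_off())"
```

```text
the job is handed in; nothing more can be done
None
```

The job is handed in: the block sits under the clear cover at the station, the handwheel was turned clockwise one revolution and released within about 0.3° of home, and handle give stayed under 1 mm at every reading.

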